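Press bushings into a clamped bearing block

TASK

Fit the flanged brass bushings standing about (two to four of them) into the aluminium bearing block. First draw the fixture's sprung curved arm back until it stays, set the block flat in the fixture between the end lugs and against the fixed edge, and let the arm spring back onto it; only then press each bushing into a bore of its own size until its shoulder sits flush on the block, leaving the block clamped. Do not disturb the tin, the sanding block or the glue bottle.

Things in the scene. Friction and masses are not known exactly. Their poses are not given: they have to be found in the camera images.
- nest_center (a point): Where the block's centre belongs in the fixture, a fixed dark steel plate 216 x 160 x 10 mm on the bench. 20 mm above the plate's top, 30 mm above the bench. x along the fixed edge, y from that edge towards the sprung arm, z up. Two low end lugs (12 mm high) stand at x = -102 and +102 mm, so the block has 8 mm to spare at each end.
- fixed_edge (a point): Middle of the top of the fixed edge's inner face, which the block's long side must touch: a steel bar 14 mm thick, its top 28 mm above the bench; in the nest's frame its face is at y = -32 mm.
- clip_pivot (a point): Axis (upright) of the sprung arm's pivot, 24 mm above the bench. Behind the fixture stands an open rack, 0.35 m high, from world x = 0.65 m and y = -0.03 to 0.27 m: swing round clear of it.
- clip_knob (a point): Middle of the upright black round knob at the free end of the sprung arm: 18 mm across, 30 mm tall, top 74 mm above the bench, 160 mm from the pivot axis. The arm is a curved steel rod 12 mm thick, 24 mm above the bench. With the arm on the block the knob stands about 57 mm from the block's side.
- clip (a joint): Angle of the sprung arm (rad; clockwise from above, away from the fixed edge, is positive): 0 shut on an empty nest, about 0.08 bearing on the block, 0.72 fully back at its stop. Over-centre spring, dead point at 0.42: below that the arm springs shut (about 5 N at the knob); beyond it, it springs to the stop and stays there by itself.
- bearing_block_center (a point): Centre of the loose aluminium block, 188 long (its x) x 64 wide (its y) x 40 mm high, about 0.55 kg, with four bores in a row right through it along its length. Small sprung balls in the bores' walls make the press fit. The block is the same either way round. It must be gripped across its 64 mm, and high up (the top 18 mm) when over the fixture.
- large_bore_1 (a point): Centre of the mouth, level with the block's top, of the 36 mm bore at x = -70 mm along the block. z up out of the bore.
- small_bore_1 (a point): Centre of the mouth, level with the block's top, of the 28 mm bore at x = -23.5 mm along the block. z up out of the bore.
- small_bore_2 (a point): Centre of the mouth, level with the block's top, of the 28 mm bore at x = 23.5 mm along the block. z up out of the bore.
- large_bore_2 (a point): Centre of the mouth, level with the block's top, of the 36 mm bore at x = 70 mm along the block. z up out of the bore.
- large_bushing_1_center (a point): Half-way up a large brass bushing, 66 mm tall, standing on its shank; may be absent. Shank 36 mm long, flange 46 mm across, 6 thick (its underside is the shoulder), barrel above 34 mm across, 24 tall, to grip. Point 33 mm above the foot; 3 mm below the bore's mouth when home. Lower 25 mm of the shank: 33.2 mm, chamfered foot, enters a 36 mm bore freely; then press fit: it stops about 5 mm proud till pushed down with 8 to 18 N.
- large_bushing_2_center (a point): Half-way up a large brass bushing, 66 mm tall, standing on its shank; may be absent. Shank 36 mm long, flange 46 mm across, 6 thick (its underside is the shoulder), barrel above 34 mm across, 24 tall, to grip. Point 33 mm above the foot; 3 mm below the bore's mouth when home. Lower 25 mm of the shank: 33.2 mm, chamfered foot, enters a 36 mm bore freely; then press fit: it stops about 5 mm proud till pushed down with 8 to 18 N.
- small_bushing_1_center (a point): Half-way up a small brass bushing, 66 mm tall, standing on its shank; may be absent. Shank 36 mm long, flange 38 mm across, 6 thick (its underside is the shoulder), barrel above 26 mm across, 24 tall, to grip. Point 33 mm above the foot; 3 mm below the bore's mouth when home. Lower 25 mm of the shank: 25.2 mm, chamfered foot, enters a 28 mm bore freely; then press fit: it stops about 5 mm proud till pushed down with 8 to 18 N.
- small_bushing_2_center (a point): Half-way up a small brass bushing, 66 mm tall, standing on its shank; may be absent. Shank 36 mm long, flange 38 mm across, 6 thick (its underside is the shoulder), barrel above 26 mm across, 24 tall, to grip. Point 33 mm above the foot; 3 mm below the bore's mouth when home. Lower 25 mm of the shank: 25.2 mm, chamfered foot, enters a 28 mm bore freely; then press fit: it stops about 5 mm proud till pushed down with 8 to 18 N.
- tin: Round tin with lift-off lid, 61 mm across, 28 mm high, a bystander; origin under its centre.
- sanding: Cork sanding block, 49 x 91 x 30 mm, a bystander; origin under its centre.
- glue: Small glue bottle, 30 mm across, 78 mm high, a bystander; origin under its centre.

How it is judged:
By the outcome, as a careful person would: the job done as asked, in the order asked, and still so for the second after the job is handed in, with the robot touching nothing.
Of large_bushing_1, large_bushing_2, small_bushing_1, small_bushing_2 only 2 to 4 are there at a start; the rules pass over those that are not, and their reading is None.
At some moment in a run one of bearing_block may be knocked a few centimetres aside while the robot is not near it.
It also fails if it takes over 210 s, if anything falls off the work surface, if the arm or the gripper's body presses on something with over 40 N, if the wrist force passes 120 N, or if a joint passes its speed limit or range.

ROBOT

A 6-joint arm with a two-finger parallel gripper is mounted at the origin on the work surface; the furniture and walls round the work are solid. World frame = base frame: x ahead of the robot, y to its left, z up, the work surface at z = 0. Lengths are in m, angles in rad, forces in N, time in s.
With the tool pointing down it reaches from about 0.35 to 0.85 m from the base axis. Payload 8.1 kg.
Tool frame: the origin (TCP) lies midway between the tips of the shut fingers; the grasp point (between the pads) lies 19 mm behind it; z points along the fingers, y is the line along which they close (so a half turn about z gives the same grasp; the last joint's range is limited). The gripper opens to 93 mm and grips with 3 to 60 N. Pads are 15 mm wide; open, the fingers measure 128 mm over their backs; the gripper's body (75 mm by 188 mm) begins 65 mm behind the grasp point.
Start: joints at [1.063, 0.13, 1.488, -0, 1.523, -0.085], TCP at [0.246, 0.547, 0.219] pointing down, gripper open.
Joint ranges: [-2.96, 2.96], [-0.89, 2.26], [0.02, 2.5], [-1.34, 4.48], [0, 2.73], [-2.66, 2.66]. Speed limits (rad/s): [2.39, 2.39, 2.79, 3.14, 3.14, 3.14].

INTERFACE

Orientations are given as a rotation vector (axis times angle).
In Python, from plant import read_state, read_camera, camera_model, close_job gives the robot as it stands. The module is installed in compiled form; this text tells all that it offers.
- The arm moves only by the tool carry_out, never from a script. Its argument "moves" is a list of rows, each an object of numbers: "jaw": the finger opening in m, from 0 to 0.093; "dx", "dy", "dz": the shift along the tool's x, y, z in m; "yaw": the turn about the tool's z in rad. In form: [{"jaw": .., "dx": .., "dy": .., "dz": .., "yaw": ..}, ...]. A call has 1 to 8 rows; each row shifts and turns the commanded pose from where the row before left it, along the tool's axes as they then stand; what a row does not reach is not made up. A row lasts 1/8 s, in which the tool goes at most 62.5 mm and 10.7 degrees, less where a joint would pass 70% of its speed; a pose out of reach is approached as far as the arm can. A call is refused whole if a number of a shift passes 0.0625 or a number of a turn 0.188, either way. A call with a gripper value outside its range is refused whole. The fingers move at their own pace and stop on an object; "grip_force" is the grip in N (left out, the last holds). Time passes only in rows, so rows that do not move let the fingers close. It gives the time, the measured TCP pose, the force, the opening and the grip force at its end, in the units of the state.
- read_state(): the state, without advancing time (a new reading comes with each control period).
- read_camera(name): name is "side" or "top"; returns the picture (400x640x3 uint8, red, green, blue); there is no depth.
- camera_model(name): a dict with "camera_matrix" (3x3 intrinsics, pixels), "k1" (the pictures are not rectified: a ray, as slopes to the right and down, at radius r is drawn at 1 + k1 r^2 times it, then the intrinsics apply), "view" (4x4, takes a point from world to camera coordinates). Camera axes: x right, y up, looking along -z (the intrinsics and any distortion apply to the point x, -y, -z); pixel columns grow to the right and rows downward; lengths in m; the calibration is good to about 2 mm. A picture is of the moment at which its call begins. camera_model takes no time and is no camera call.
- close_job(): hands the job in; it is judged then, once.
The state is a dict: "t": time; "q": joint angles; "dq": joint speeds; "joint_torque": joint torques, N m; "tool_pos": TCP position; "orientation": TCP orientation; "force": force on the tool from outside, world axes, zero at the start; "wrist_torque": the same for the moment, N m; "opening": finger opening in m; "gripper_force": force on a finger pad.
Only numpy, scipy, OpenCV 4.12 (cv2) and the standard library are available. Lean on these libraries where they do the work, as an engineer would, in place of code of your own. Each camera call takes 0.05 s, during which the arm holds its last target. There are 200 camera calls.

## Working session

There is one attempt and no reset: what is moved stays moved. The work goes in short steps, Python scripts to look and compute and a tool call to move; the robot and the scene stay as the last step left them, time stands still between calls to the robot, and variables do not carry over. Pictures are saved under pics/ and viewed, at most 14 in all, crops included, and the job is handed in when it is done.

Besides the shell and the picture viewer there is one more tool, called as a command line: name --argument value ..., lists and objects as JSON in quotes. carry_out: Moves the arm, as the interface text tells. Its arguments: {"type":"object","properties":{"moves":{"type":"array","items":{"type":"object","properties":{"jaw":{"type":"number"},"dx":{"type":"number"},"dy":{"type":"number"},"dz":{"type":"number"},"yaw":{"type":"number"}}}},"grip_force":{"type":"number"}},"required":["moves"]}

```bash
mkdir -p pics; ls
cat > h.py <<'E'
import numpy as np, cv2
from plant import *
from scipy.spatial.transform import Rotation as R
def ray(name,u,v):
    m=camera_model(name);K=np.array(m["camera_matrix"]);V=np.array(m["view"])
    d=np.array([(u-K[0,2])/K[0,0],(v-K[1,2])/K[1,1]]);s=d.copy()
    for _ in range(20): s=d/(1+m["k1"]*(s@s))
    w=V[:3,:3].T@np.array([s[0],-s[1],-1.]);o=-V[:3,:3].T@V[:3,3]
    return o,w
def at(name,u,v,z):
    o,w=ray(name,u,v);return np.round(o+w*(z-o[2])/w[2],4)
def px(name,p):
    m=camera_model(name);K=np.array(m["camera_matrix"]);V=np.array(m["view"])
    c=V[:3,:3]@np.array(p)+V[:3,3];s=np.array([c[0],-c[1]])/-c[2];s=s*(1+m["k1"]*(s@s))
    return np.round([K[0,0]*s[0]+K[0,2],K[1,1]*s[1]+K[1,2]],1)
def snap(name,f,box=None,k=1):
    im=cv2.cvtColor(np.array(read_camera(name)),cv2.COLOR_RGB2BGR)
    cv2.imwrite('raw_'+name+'.png',im)
    if box: x0,y0,x1,y1=box;im=im[y0:y1,x0:x1]
    if k!=1: im=cv2.resize(im,None,fx=k,fy=k,interpolation=cv2.INTER_CUBIC)
    cv2.imwrite('pics/'+f,im)
def st():
    s=read_state();r=R.from_rotvec(s["orientation"]).as_matrix()
    print('t',round(s["t"],2),'p',np.round(s["tool_pos"],4),'x',np.round(r[:,0],3),'y',np.round(r[:,1],3),'z',np.round(r[:,2],3),'F',np.round(s["force"],1),'op',round(s["opening"],4),'gf',s["gripper_force"],'q',np.round(s["q"],2))
E
python3 - <<'E'
from h import *
snap('top','t0.png');snap('side','s0.png');st()
for n in('top','side'):
    m=camera_model(n);V=np.array(m["view"]);print(n,-V[:3,:3].T@V[:3,3],m["camera_matrix"],m["k1"])
E
```

```text
pics
t 0.1 p [0.2459 0.5467 0.2177] x [-0.912  0.41   0.   ] y [ 0.41   0.912 -0.002] z [-0.001 -0.001 -1.   ] F [-0.   0.1  0.2] op 0.0928 gf 0.0 q [ 1.06  0.13  1.49 -0.    1.52 -0.09]
top [ 1.03308635e-01 -1.47942234e-03  1.63472892e+00] [[489.09546143   0.         328.60810085]
 [  0.         489.09546143 195.70998358]
 [  0.           0.           1.        ]] 0.034680679218847495
side [ 0.04360662 -0.93776481  0.54694181] [[415.05869896   0.         322.26478841]
 [  0.         415.05869896 196.38269105]
 [  0.           0.           1.        ]] 0.0326506812261103
```

View pics/t0.png

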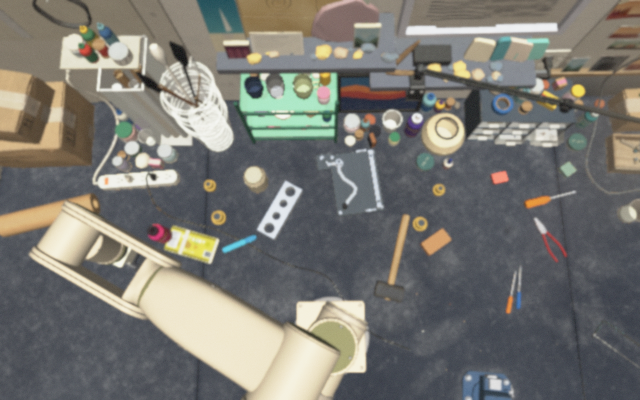

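View pics/s0.png

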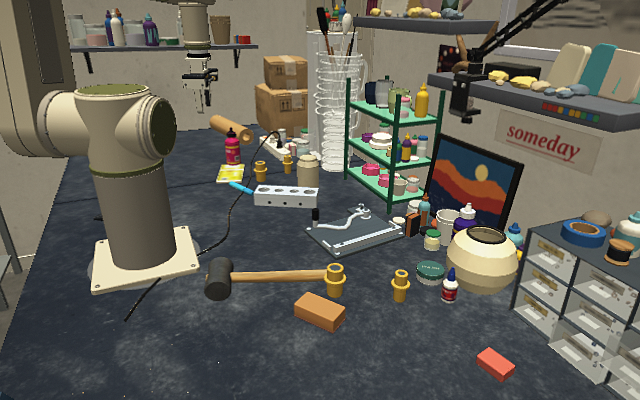

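The top picture shows the block at about (280,210), the fixture at (352,182), and bushings near (210,185), (218,217), (420,224) and (439,189). I'll enlarge the block and fixture, then the bushings.

Run:
```python
from h import *
im=cv2.imread('raw_top.png')
a=cv2.resize(im[140:240,250:390],None,fx=5.7,fy=5.7,interpolation=cv2.INTER_CUBIC);cv2.imwrite('pics/c1.png',a)
l=cv2.resize(im[170:235,190:270],None,fx=5,fy=5,interpolation=cv2.INTER_CUBIC)
r=cv2.resize(im[170:235,390:470],None,fx=5,fy=5,interpolation=cv2.INTER_CUBIC)
cv2.imwrite('pics/c2.png',np.hstack([l,r]))
```

```text
(no output)
```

View pics/c1.png

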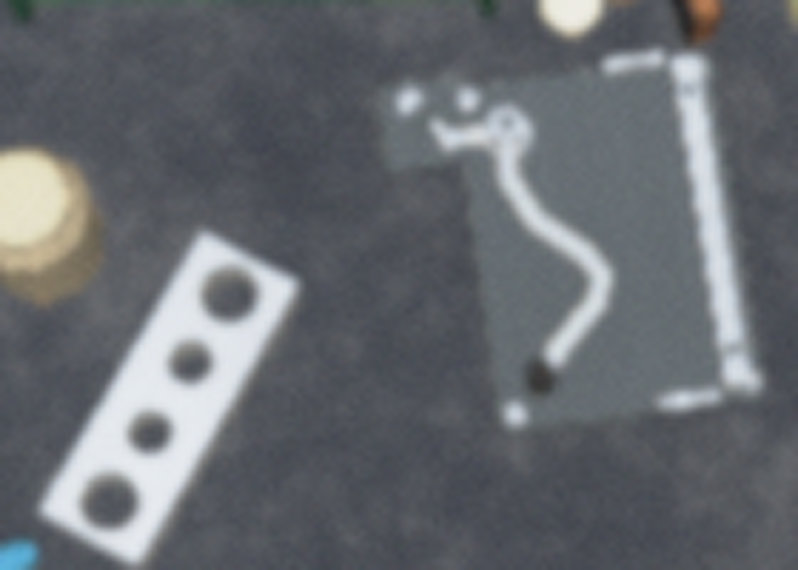

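View pics/c2.png

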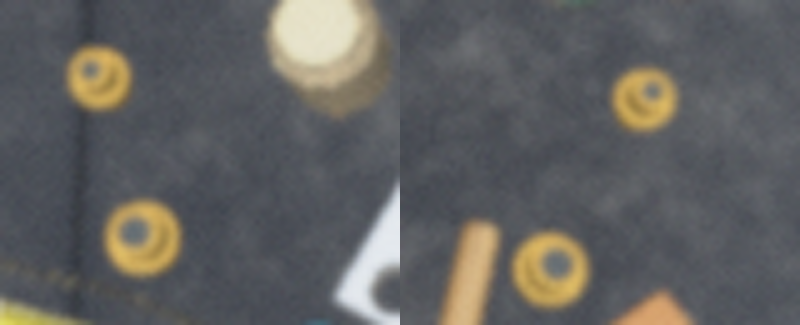

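The crops show the block's corners at (205,232), (300,285), (137,565), (40,510). The knob is at (542,376), the pivot ring at (508,128), and the fixed edge runs (680,85)-(727,345). In c2 the flange centres are: left large (143,238), left small (99,78), right small (645,99), right large (551,270).

Run:
```python
from h import *
def c1(x,y,z): return at('top',250+(x+.5)/5.7-.5,140+(y+.5)/5.7-.5,z)
def c2(x,y,z):
    u0=190
    if x>=400:x-=400;u0=390
    return at('top',u0+(x+.5)/5-.5,170+(y+.5)/5-.5,z)
P=[c1(*p,.04) for p in[(205,232),(300,285),(137,565),(40,510)]]
B=[c1(*p,.04) for p in[(229,294),(190,360),(150,432),(109,500)]]
print('block',P,np.mean(P,0),'bores',B,np.mean(B,0))
d=B[0]-B[3];print('len',np.linalg.norm(d),'ang',np.arctan2(d[1],d[0]), [np.linalg.norm(P[i]-P[i-1]) for i in range(4)])
a=c1(680,85,.028);b=c1(727,345,.028);e=a-b;print('edge',a,b,np.linalg.norm(e),np.arctan2(e[1],e[0]))
print('bar outer',c1(708,55,.028),c1(760,380,.028),'lugs',c1(635,62,.022),c1(690,400,.022))
k=c1(542,376,.074);p=c1(508,128,.03);print('knob',k,'piv',p,np.linalg.norm((k-p)[:2]))
print('plate BL',c1(503,428,.01),'TL', c1(465,165,.01))
for n,q in dict(LL=(143,238),SL=(99,78),SR=(645,99),LR=(551,270)).items():
    w=c2(*q,.039);print(n,w,'side px foot',px('side',[w[0],w[1],0]),'top',px('side',[w[0],w[1],.066]))
```

```text
block [array([0.5071, 0.1437, 0.04  ]), array([0.4744, 0.0877, 0.04  ]), array([0.3103, 0.1809, 0.04  ]), array([0.3427, 0.2373, 0.04  ])] [0.408625 0.1624   0.04    ] bores [array([0.4694, 0.1293, 0.04  ]), array([0.4301, 0.1518, 0.04  ]), array([0.3877, 0.1745, 0.04  ]), array([0.3481, 0.1976, 0.04  ])] [0.408825 0.1633   0.04    ]
len 0.1392069682163935 ang -0.5128199044242433 [np.float64(0.18917801140724574), np.float64(0.06484820737691983), np.float64(0.18871950084715672), np.float64(0.06504398511776473)]
edge [ 0.5982 -0.1397  0.028 ] [ 0.4384 -0.163   0.028 ] 0.16148972103511722 0.1447869668672718
bar outer [ 0.6168 -0.1571  0.028 ] [ 0.4172 -0.1817  0.028 ] lugs [ 0.6148 -0.1135  0.022 ] [ 0.4068 -0.1409  0.022 ]
knob [ 0.4118 -0.0524  0.074 ] piv [ 0.5719 -0.036   0.03  ] 0.16093778300945988
plate BL [ 0.3933 -0.0309  0.01  ] TL [ 0.5548 -0.0102  0.01  ]
LL [0.3838 0.365  0.039 ] side px foot [261.1 179.8] top [260.  161.7]
SL [0.4929 0.3987 0.039 ] side px foot [287.8 172.2] top [287.3 154.8]
SR [ 0.4706 -0.3682  0.039 ] side px foot [399.9 298.7] top [402.7 271.9]
LR [ 0.3557 -0.2998  0.039 ] side px foot [335.3 292.9] top [336.  266.5]
```

```bash
cat >> h.py <<'E'
def go(p,ang=None,n=None):
    "yaw (first) then dx,dy,dz in the turned frame"
    s=read_state();r=R.from_rotvec(s["orientation"]).as_matrix();a=np.arctan2(r[1,1],r[0,1])
    t=0 if ang is None else (ang-a+np.pi/2)%np.pi-np.pi/2
    c,q=np.cos(t),np.sin(t);Z=np.array([[c,-q,0],[q,c,0],[0,0,1]]);r=Z@r
    d=r.T@(np.array(p)-s["tool_pos"]);k=n or int(np.ceil(np.abs(d).max()/.06))
    print('yaw',round(-t,3),'d',np.round(d,4),'rows',k,'each',np.round(d/k,4))
E
python3 - <<'E'
from h import *
go([.4118,-.0524,.12],1.313)
E
```

```text
yaw -0.165 d [-0.3132 -0.5369  0.0985] rows 9 each [-0.0348 -0.0597  0.0109]
```

carry_out --moves '[{"yaw": -0.165,"jaw": 0.05},{"dx": -0.0261,"dy": -0.0447},{"dx": -0.0261,"dy": -0.0447},{"dx": -0.0261,"dy": -0.0447},{"dx": -0.0261,"dy": -0.0447},{"dx": -0.0261,"dy": -0.0447},{"dx": -0.0261,"dy": -0.0447},{"dx": -0.0261,"dy": -0.0447}]'

```text
invalid input at $.moves[0]: expected keys jaw, dx, dy, dz, yaw
```

carry_out --moves '[{"dx": -0.0261,"dy": -0.0447},{"dx": -0.0261,"dy": -0.0447},{"dx": -0.0261,"dy": -0.0447},{"dx": -0.0261,"dy": -0.0447},{"dx": -0.0261,"dy": -0.0447,"dz": 0.03},{"dz": 0.03},{"dz": 0.02},{}]'

```text
invalid input at $.moves[0]: expected keys jaw, dx, dy, dz, yaw
```

Run:
```python
from h import *
st(); go([.4118,-.0524,.05],1.313); snap('side','k1.png',(250,150,450,300),4); snap('top','k1t.png',(280,120,400,220),5)
```

```text
t 0.1 p [0.2459 0.5467 0.2177] x [-0.912  0.41   0.   ] y [ 0.41   0.912 -0.002] z [-0.001 -0.001 -1.   ] F [-0.   0.1  0.2] op 0.0928 gf 0.0 q [ 1.06  0.13  1.49 -0.    1.52 -0.09]
yaw -0.165 d [-0.3132 -0.5368  0.1685] rows 9 each [-0.0348 -0.0596  0.0187]
```

View pics/k1.png

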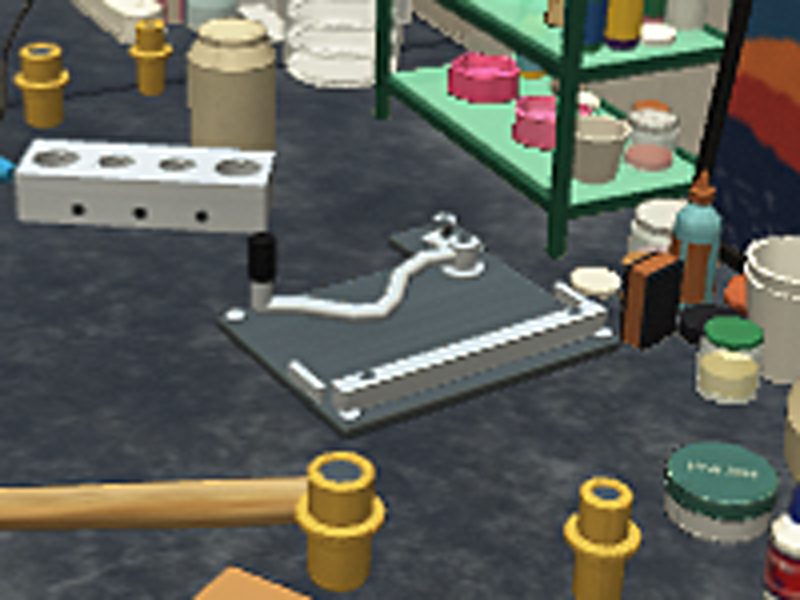

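Every row needs all five keys, so nothing moved. In this picture the knob's top is at (262,238), and the fixture and bushings match my estimates.

carry_out --moves '[{"jaw": 0.05,"dx": 0,"dy": 0,"dz": 0,"yaw": -0.165},{"jaw": 0.05,"dx": -0.0261,"dy": -0.0447,"dz": 0,"yaw": 0},{"jaw": 0.05,"dx": -0.0261,"dy": -0.0447,"dz": 0,"yaw": 0},{"jaw": 0.05,"dx": -0.0261,"dy": -0.0447,"dz": 0,"yaw": 0},{"jaw": 0.05,"dx": -0.0261,"dy": -0.0447,"dz": 0,"yaw": 0},{"jaw": 0.05,"dx": -0.0261,"dy": -0.0447,"dz": 0,"yaw": 0},{"jaw": 0.05,"dx": -0.0261,"dy": -0.0447,"dz": 0,"yaw": 0},{"jaw": 0.05,"dx": -0.0261,"dy": -0.0447,"dz": 0,"yaw": 0}]'

```text
t: 1.2
tool_pos: [0.3431, 0.1965, 0.2186]
orientation: [0.403, 3.115, 0.0]
force: [-0.1, 0.1, 0.6]
opening: 0.05
gripper_force: 0.0
```

carry_out --moves '[{"jaw": 0.05,"dx": -0.0261,"dy": -0.0447,"dz": 0,"yaw": 0},{"jaw": 0.05,"dx": -0.0261,"dy": -0.0447,"dz": 0,"yaw": 0},{"jaw": 0.05,"dx": -0.0261,"dy": -0.0447,"dz": 0,"yaw": 0},{"jaw": 0.05,"dx": -0.0261,"dy": -0.0447,"dz": 0,"yaw": 0},{"jaw": 0.05,"dx": -0.0261,"dy": -0.0447,"dz": 0.03,"yaw": 0},{"jaw": 0.05,"dx": 0,"dy": 0,"dz": 0.05,"yaw": 0},{"jaw": 0.05,"dx": 0,"dy": 0,"dz": 0.02,"yaw": 0},{"jaw": 0.05,"dx": 0,"dy": 0,"dz": 0,"yaw": 0}]'

```text
t: 2.2
tool_pos: [0.4105, -0.0511, 0.1167]
orientation: [-0.404, -3.111, -0.001]
force: [0.1, -0.6, 0.9]
opening: 0.0498
gripper_force: 0.0
```

Run:
```python
from h import *
st(); go([.4118,-.0524,.05],1.313)
print(px('side',[.4118,-.0524,.074]),[at('side',315.5,210,z) for z in (.074,)])
```

```text
t 2.2 p [ 0.4105 -0.0511  0.1167] x [-0.967  0.255  0.004] y [ 0.255  0.967 -0.   ] z [-0.004  0.001 -1.   ] F [ 0.1 -0.6  0.9] op 0.0498 gf 0.0 q [-0.25 -0.32  2.1   0.    1.37 -1.56]
yaw -0.0 d [-0.0018 -0.0009  0.0667] rows 2 each [-0.0009 -0.0005  0.0334]
[314.9 208.5] [array([ 0.4101, -0.0608,  0.074 ])]
```

carry_out --moves '[{"jaw": 0.05,"dx": -0.001,"dy": -0.002,"dz": 0.045,"yaw": 0},{"jaw": 0.05,"dx": 0,"dy": 0,"dz": 0.022,"yaw": 0},{"jaw": 0.022,"dx": 0,"dy": 0,"dz": 0,"yaw": 0},{"jaw": 0.022,"dx": 0,"dy": 0,"dz": 0,"yaw": 0},{"jaw": 0.022,"dx": 0,"dy": 0,"dz": 0,"yaw": 0}]' --grip_force 5

```text
t: 2.82
tool_pos: [0.4142, -0.0538, 0.0535]
orientation: [0.403, 3.112, -0.001]
force: [0.1, 0.4, -0.0]
opening: 0.025
gripper_force: 0.0
```

Run:
```python
from h import *
st(); snap('side','k2.png',(270,160,370,235),7)
pv=np.array([.572,-.036]);k=np.array(read_state()['tool_pos'][:2]);v=k-pv;print(np.linalg.norm(v))
r=R.from_rotvec(read_state()["orientation"]).as_matrix()[:2,:2]
o=v
for i in range(1,10):
    t=-i*.0775;w=np.array([[np.cos(t),-np.sin(t)],[np.sin(t),np.cos(t)]])@v;print(np.round(r.T@(w-o),4));o=w
```

```text
t 2.83 p [ 0.4142 -0.0538  0.0535] x [-0.967  0.255 -0.003] y [ 0.255  0.967 -0.   ] z [ 0.003 -0.001 -1.   ] F [ 0.1  0.4 -0. ] op 0.025 gf 0.0 q [-0.25 -0.24  2.15 -0.    1.22 -1.57]
0.1590494543277048
[0.004  0.0117]
[0.0031 0.0119]
[0.0022 0.0121]
[0.0012 0.0123]
[0.0003 0.0123]
[-0.0007  0.0123]
[-0.0016  0.0122]
[-0.0026  0.012 ]
[-0.0035  0.0118]
```

View pics/k2.png

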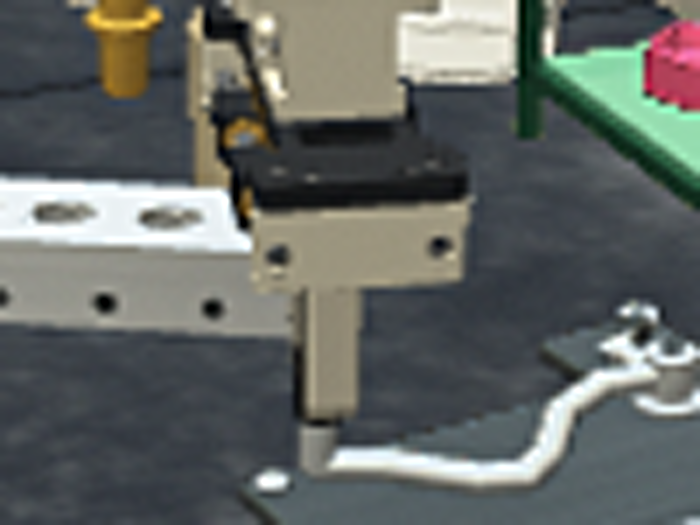

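The finger at (330,350) covers the knob and the post shows below it at (318,445), so the knob is caged. Next I draw the arm back.

carry_out --moves '[{"jaw": 0.022,"dx": 0.004,"dy": 0.0117,"dz": 0,"yaw": 0},{"jaw": 0.022,"dx": 0.0031,"dy": 0.0119,"dz": 0,"yaw": 0},{"jaw": 0.022,"dx": 0.0022,"dy": 0.0121,"dz": 0,"yaw": 0},{"jaw": 0.022,"dx": 0.0012,"dy": 0.0123,"dz": 0,"yaw": 0},{"jaw": 0.022,"dx": 0.0003,"dy": 0.0123,"dz": 0,"yaw": 0},{"jaw": 0.022,"dx": -0.0007,"dy": 0.0123,"dz": 0,"yaw": 0},{"jaw": 0.022,"dx": -0.0016,"dy": 0.0122,"dz": 0,"yaw": 0},{"jaw": 0.022,"dx": -0.0026,"dy": 0.012,"dz": 0,"yaw": 0}]'

```text
t: 3.88
tool_pos: [0.4328, 0.0428, 0.052]
orientation: [0.403, 3.114, 0.001]
force: [3.0, 2.0, -1.3]
opening: 0.0223
gripper_force: 1.2
```

carry_out --moves '[{"jaw": 0.022,"dx": -0.0035,"dy": 0.0118,"dz": 0,"yaw": 0},{"jaw": 0.05,"dx": 0,"dy": 0,"dz": 0,"yaw": 0},{"jaw": 0.05,"dx": 0,"dy": 0,"dz": 0,"yaw": 0},{"jaw": 0.05,"dx": 0,"dy": 0,"dz": -0.05,"yaw": 0},{"jaw": 0.09,"dx": 0,"dy": 0,"dz": -0.06,"yaw": 0},{"jaw": 0.09,"dx": 0,"dy": 0,"dz": -0.04,"yaw": 0}]'

```text
t: 4.62
tool_pos: [0.4385, 0.0518, 0.2044]
orientation: [0.405, 3.114, -0.0]
force: [1.4, -0.2, 0.3]
opening: 0.0653
gripper_force: 0.0
```

Run:
```python
from h import *
st(); go([.4087,.1628,.18],-.5128+np.pi/2)
```

```text
t 4.62 p [0.4385 0.0518 0.2044] x [-0.967  0.256 -0.002] y [0.256 0.967 0.   ] z [ 0.002 -0.    -1.   ] F [ 1.4 -0.2  0.3] op 0.0653 gf 0.0 q [ 0.   -0.31  1.93 -0.    1.52 -1.31]
yaw 0.254 d [0.0804 0.0822 0.0242] rows 2 each [0.0402 0.0411 0.0121]
```

Run:
```python
from h import *
snap('side','k3.png',(210,140,370,260),5)
```

```text
(no output)
```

View pics/k3.png

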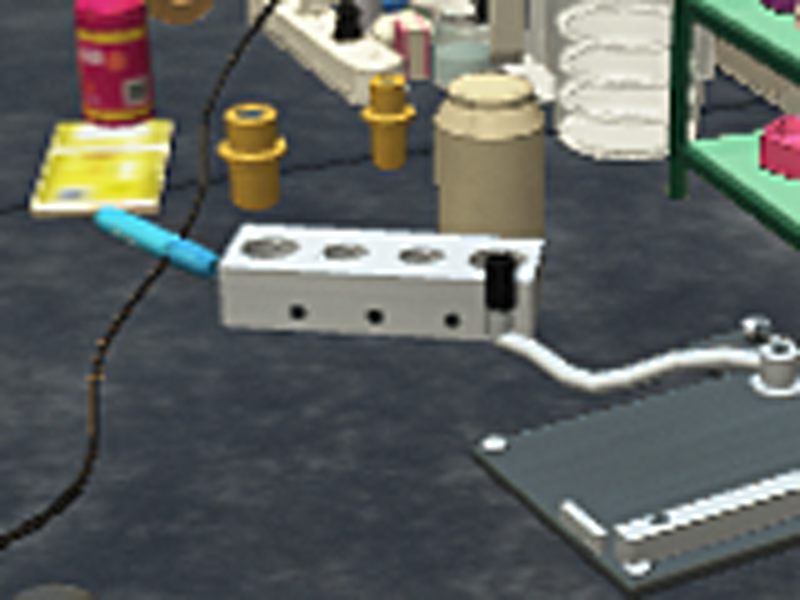

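The arm stays back, with the knob now at (500,285). The block and bushings haven't moved. Next I grip the block.

carry_out --moves '[{"jaw": 0.09,"dx": 0,"dy": 0,"dz": 0,"yaw": 0.127},{"jaw": 0.09,"dx": 0,"dy": 0,"dz": 0,"yaw": 0.127},{"jaw": 0.09,"dx": 0.0402,"dy": 0.0411,"dz": 0.012,"yaw": 0},{"jaw": 0.09,"dx": 0.0402,"dy": 0.0411,"dz": 0.012,"yaw": 0},{"jaw": 0.09,"dx": 0,"dy": 0,"dz": 0.06,"yaw": 0},{"jaw": 0.09,"dx": 0,"dy": 0,"dz": 0.04,"yaw": 0},{"jaw": 0.09,"dx": 0,"dy": 0,"dz": 0,"yaw": 0}]'

```text
t: 5.55
tool_pos: [0.4047, 0.1621, 0.074]
orientation: [-0.793, -3.033, 0.007]
force: [0.2, 0.4, 0.5]
opening: 0.09
gripper_force: 0.0
```

Run:
```python
from h import *
st(); go([.4087,.1628,.025],-.5128+np.pi/2)
```

```text
t 5.55 p [0.4047 0.1621 0.074 ] x [-0.872  0.49   0.006] y [ 0.49   0.872 -0.006] z [-0.008 -0.002 -1.   ] F [0.2 0.4 0.5] op 0.09 gf 0.0 q [ 0.26 -0.2   2.08 -0.    1.27 -0.8 ]
yaw 0.001 d [-0.0034  0.0028  0.049 ] rows 1 each [-0.0034  0.0028  0.049 ]
```

carry_out --moves '[{"jaw": 0.09,"dx": -0.003,"dy": 0.002,"dz": 0.025,"yaw": 0},{"jaw": 0.09,"dx": 0,"dy": 0,"dz": 0.024,"yaw": 0},{"jaw": 0.09,"dx": 0,"dy": 0,"dz": 0,"yaw": 0},{"jaw": 0.055,"dx": 0,"dy": 0,"dz": 0,"yaw": 0},{"jaw": 0.055,"dx": 0,"dy": 0,"dz": 0,"yaw": 0},{"jaw": 0.055,"dx": 0,"dy": 0,"dz": 0,"yaw": 0},{"jaw": 0.055,"dx": 0,"dy": 0,"dz": 0,"yaw": 0},{"jaw": 0.055,"dx": 0,"dy": 0,"dz": 0,"yaw": 0}]' --grip_force 45

```text
t: 6.55
tool_pos: [0.4124, 0.1633, 0.0296]
orientation: [0.795, 3.038, -0.0]
force: [-2.1, -1.7, 6.6]
opening: 0.0636
gripper_force: 45.0
```

Run:
```python
from h import *
st()
```

```text
t 6.55 p [0.4124 0.1633 0.0296] x [-0.872  0.49  -0.001] y [0.49  0.872 0.   ] z [ 0.001 -0.    -1.   ] F [-2.1 -1.7  6.6] op 0.0636 gf 45.00023424625397 q [ 0.26 -0.11  2.1  -0.    1.16 -0.8 ]
```

carry_out --moves '[{"jaw": 0.055,"dx": 0,"dy": 0,"dz": -0.03,"yaw": 0},{"jaw": 0.055,"dx": 0,"dy": 0,"dz": -0.06,"yaw": 0},{"jaw": 0.055,"dx": 0,"dy": 0,"dz": -0.05,"yaw": 0},{"jaw": 0.055,"dx": 0,"dy": 0,"dz": 0,"yaw": -0.161},{"jaw": 0.055,"dx": 0,"dy": 0,"dz": 0,"yaw": -0.161},{"jaw": 0.055,"dx": 0,"dy": 0,"dz": 0,"yaw": -0.161},{"jaw": 0.055,"dx": 0,"dy": 0,"dz": 0,"yaw": -0.16},{"jaw": 0.055,"dx": 0,"dy": 0,"dz": 0,"yaw": 0}]'

```text
t: 7.55
tool_pos: [0.4111, 0.1633, 0.1679]
orientation: [0.204, -3.133, 0.0]
force: [1.1, -0.4, -4.1]
opening: 0.0637
gripper_force: 45.0
```

Run:
```python
from h import *
st(); go([.5128,-.1147,.15],.13+np.pi/2)
```

```text
t 7.55 p [0.4111 0.1633 0.1679] x [-0.992 -0.13   0.002] y [-0.13   0.992 -0.   ] z [-0.002 -0.    -1.   ] F [ 1.1 -0.4 -4.1] op 0.0637 gf 44.99884396791458 q [ 0.26 -0.28  1.97  0.    1.45 -1.44]
yaw 0.0 d [-0.0648 -0.2888  0.0178] rows 5 each [-0.013  -0.0578  0.0036]
```

carry_out --moves '[{"jaw": 0.055,"dx": -0.0108,"dy": -0.0481,"dz": 0.003,"yaw": 0},{"jaw": 0.055,"dx": -0.0108,"dy": -0.0481,"dz": 0.003,"yaw": 0},{"jaw": 0.055,"dx": -0.0108,"dy": -0.0481,"dz": 0.003,"yaw": 0},{"jaw": 0.055,"dx": -0.0108,"dy": -0.0481,"dz": 0.003,"yaw": 0},{"jaw": 0.055,"dx": -0.0108,"dy": -0.0481,"dz": 0.003,"yaw": 0},{"jaw": 0.055,"dx": -0.0108,"dy": -0.0481,"dz": 0.003,"yaw": 0},{"jaw": 0.055,"dx": 0,"dy": 0,"dz": 0.045,"yaw": 0},{"jaw": 0.055,"dx": 0,"dy": 0,"dz": 0,"yaw": 0}]'

```text
t: 8.55
tool_pos: [0.51, -0.1135, 0.1011]
orientation: [0.198, -3.127, -0.006]
force: [-0.8, 0.2, -6.2]
opening: 0.0635
gripper_force: 45.0
```

Run:
```python
from h import *
st(); go([.5128,-.1147,.07],.13+np.pi/2)
snap('top','n1.png',(300,130,400,230),6); snap('side','n1s.png',(280,170,430,270),5)
a=cv2.imread('pics/n1s.png');b=cv2.imread('pics/n1.png')
```

```text
t 8.55 p [ 0.51   -0.1135  0.1011] x [-0.992 -0.126  0.009] y [-0.126  0.992  0.004] z [-0.009  0.003 -1.   ] F [-0.8  0.2 -6.2] op 0.0635 gf 45.00000357627869 q [-0.32  0.02  1.82  0.    1.31 -2.01]
yaw -0.003 d [-0.0028 -0.0017  0.0311] rows 1 each [-0.0028 -0.0017  0.0311]
```

View pics/n1s.png

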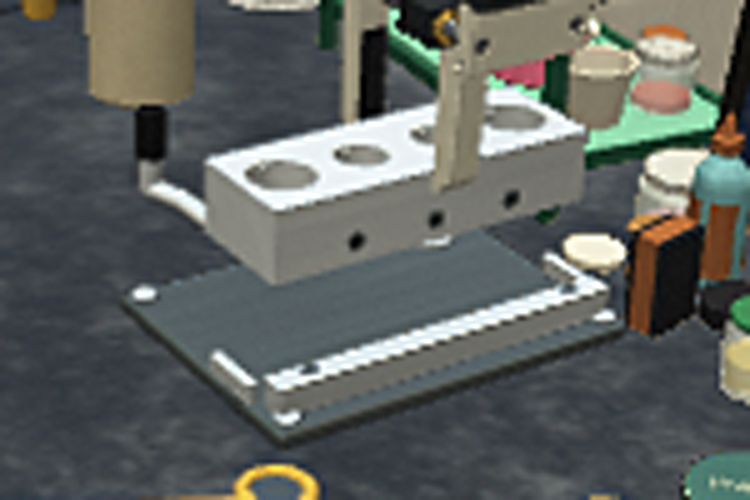

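The block hangs over the fixture, its lower front edge running from (275,283) to (582,205). The bar's inner top edge runs from about (270,375) to (575,275). I'll compare the two numerically.

Run:
```python
from h import *
nx=np.array([np.cos(.13),np.sin(.13)]);ny=np.array([-nx[1],nx[0]]);c=np.array([.5104,-.1201])
f=lambda x,y,z:(lambda w:np.round([(w-c)@nx,(w-c)@ny],4))(at('side',280+(x+.5)/5-.5,170+(y+.5)/5-.5,z)[:2])
print('block corners near/far',f(275,283,.0715),f(582,205,.0715),'top',f(275,212,.1115),f(207,160,.1115))
print('bar inner',f(270,375,.028),f(575,275,.028),'lug near inner bottom..',f(215,353,.022),f(255,388,.022),'far',f(548,255,.022),f(575,275,.022))
p=np.array(read_state()['tool_pos'][:2]);print('tcp',(p-c)@nx,(p-c)@ny)
```

```text
block corners near/far [-0.0933 -0.0215] [ 0.0883 -0.0299] top [-0.0963 -0.0246] [-0.0947  0.0399]
bar inner [-0.1011 -0.031 ] [ 0.0914 -0.0261] lug near inner bottom.. [-0.108   0.0086] [-0.1083 -0.0291] far [0.1011 0.0073] [ 0.099  -0.0177]
tcp 0.0035593893618860776 0.005984745127842614
```

carry_out --moves '[{"jaw": 0.055,"dx": 0,"dy": 0.005,"dz": 0.02,"yaw": 0},{"jaw": 0.055,"dx": 0,"dy": 0,"dz": 0.02,"yaw": 0},{"jaw": 0.055,"dx": 0,"dy": 0,"dz": 0.01,"yaw": 0},{"jaw": 0.055,"dx": 0,"dy": 0,"dz": 0,"yaw": 0},{"jaw": 0.055,"dx": 0,"dy": 0,"dz": 0,"yaw": 0}]'

```text
t: 9.28
tool_pos: [0.5142, -0.1095, 0.0571]
orientation: [-0.206, 3.133, -0.001]
force: [0.1, 0.0, -4.5]
opening: 0.0632
gripper_force: 45.0
```

Run:
```python
from h import *
st();go([0.512,-.109,.0396],.135+np.pi/2)
```

```text
t 9.28 p [ 0.5142 -0.1095  0.0571] x [-0.991 -0.131 -0.002] y [-0.131  0.991 -0.001] z [ 0.002 -0.001 -1.   ] F [ 0.1  0.  -4.5] op 0.0632 gf 44.99994054436684 q [-0.31  0.07  1.86 -0.    1.21 -2.01]
yaw -0.004 d [0.0021 0.0008 0.0175] rows 1 each [0.0021 0.0008 0.0175]
```

carry_out --moves '[{"jaw": 0.055,"dx": 0.001,"dy": 0,"dz": 0.009,"yaw": -0.004},{"jaw": 0.055,"dx": 0,"dy": 0,"dz": 0.004,"yaw": 0},{"jaw": 0.055,"dx": 0,"dy": 0,"dz": 0,"yaw": 0},{"jaw": 0.055,"dx": 0,"dy": 0,"dz": 0,"yaw": 0}]'

```text
t: 9.78
tool_pos: [0.5122, -0.1094, 0.0426]
orientation: [0.212, -3.134, -0.0]
force: [0.8, -0.2, -4.4]
opening: 0.0636
gripper_force: 45.0
```

carry_out --moves '[{"jaw": 0.055,"dx": 0,"dy": 0,"dz": 0.002,"yaw": 0},{"jaw": 0.055,"dx": 0,"dy": 0,"dz": 0,"yaw": 0}]'

```text
t: 10.02
tool_pos: [0.5121, -0.1094, 0.0405]
orientation: [0.212, -3.134, -0.0]
force: [0.1, 0.1, -4.9]
opening: 0.0634
gripper_force: 45.0
```

carry_out --moves '[{"jaw": 0.055,"dx": 0,"dy": 0,"dz": 0.002,"yaw": 0},{"jaw": 0.055,"dx": 0,"dy": 0,"dz": 0,"yaw": 0}]'

```text
t: 10.28
tool_pos: [0.5125, -0.1095, 0.0397]
orientation: [-0.212, 3.134, -0.0]
force: [-4.4, 1.0, 4.9]
opening: 0.0639
gripper_force: 45.0
```

carry_out --moves '[{"jaw": 0.055,"dx": 0,"dy": -0.002,"dz": -0.001,"yaw": 0},{"jaw": 0.055,"dx": 0,"dy": -0.002,"dz": 0,"yaw": 0},{"jaw": 0.055,"dx": 0,"dy": -0.001,"dz": 0,"yaw": 0},{"jaw": 0.055,"dx": 0,"dy": 0,"dz": 0,"yaw": 0}]'

```text
t: 10.78
tool_pos: [0.5131, -0.1145, 0.0397]
orientation: [-0.212, 3.134, -0.0]
force: [1.2, 0.7, -2.6]
opening: 0.064
gripper_force: 45.0
```

carry_out --moves '[{"jaw": 0.055,"dx": 0,"dy": -0.002,"dz": 0,"yaw": 0},{"jaw": 0.055,"dx": 0,"dy": 0,"dz": 0,"yaw": 0}]'

```text
t: 11.02
tool_pos: [0.5133, -0.1158, 0.0397]
orientation: [-0.211, 3.134, 0.002]
force: [0.5, 4.3, -2.0]
opening: 0.0635
gripper_force: 45.0
```

carry_out --moves '[{"jaw": 0.055,"dx": 0,"dy": -0.0015,"dz": 0,"yaw": 0},{"jaw": 0.055,"dx": 0,"dy": 0,"dz": 0,"yaw": 0}]'

```text
t: 11.28
tool_pos: [0.5134, -0.116, 0.0398]
orientation: [-0.211, 3.134, 0.005]
force: [-1.0, 11.8, 2.0]
opening: 0.0636
gripper_force: 45.0
```

carry_out --moves '[{"jaw": 0.055,"dx": 0,"dy": -0.0015,"dz": 0,"yaw": 0},{"jaw": 0.055,"dx": 0,"dy": 0,"dz": 0,"yaw": 0}]'

```text
t: 11.52
tool_pos: [0.5133, -0.1161, 0.0398]
orientation: [0.211, -3.134, -0.009]
force: [-1.9, 18.1, 5.5]
opening: 0.0636
gripper_force: 45.1
```

carry_out --moves '[{"jaw": 0.055,"dx": 0,"dy": 0.0025,"dz": 0,"yaw": 0},{"jaw": 0.075,"dx": 0,"dy": 0,"dz": 0,"yaw": 0},{"jaw": 0.075,"dx": 0,"dy": 0,"dz": 0,"yaw": 0},{"jaw": 0.075,"dx": 0,"dy": 0,"dz": 0,"yaw": 0},{"jaw": 0.075,"dx": 0,"dy": 0,"dz": -0.03,"yaw": 0},{"jaw": 0.075,"dx": 0,"dy": 0,"dz": -0.06,"yaw": 0},{"jaw": 0.05,"dx": 0,"dy": 0,"dz": -0.04,"yaw": 0},{"jaw": 0.05,"dx": 0,"dy": 0,"dz": 0,"yaw": 0}]' --grip_force 5

```text
t: 12.52
tool_pos: [0.5159, -0.118, 0.1744]
orientation: [-0.211, 3.127, -0.005]
force: [0.5, 0.5, -0.2]
opening: 0.0593
gripper_force: 0.0
```

Run:
```python
from h import *
st();snap('side','n2s.png',(280,170,430,270),5)
go([.4407,.0572,.17],1.15)
```

```text
t 12.53 p [ 0.5159 -0.118   0.1744] x [-0.991 -0.135 -0.007] y [-0.135  0.991 -0.004] z [ 0.008 -0.003 -1.   ] F [ 0.5  0.5 -0.2] op 0.0593 gf 0.0 q [-0.32 -0.04  1.75 -0.    1.43 -2.03]
yaw 0.556 d [0.1387 0.1293 0.0009] rows 3 each [0.0462 0.0431 0.0003]
```

View pics/n2s.png

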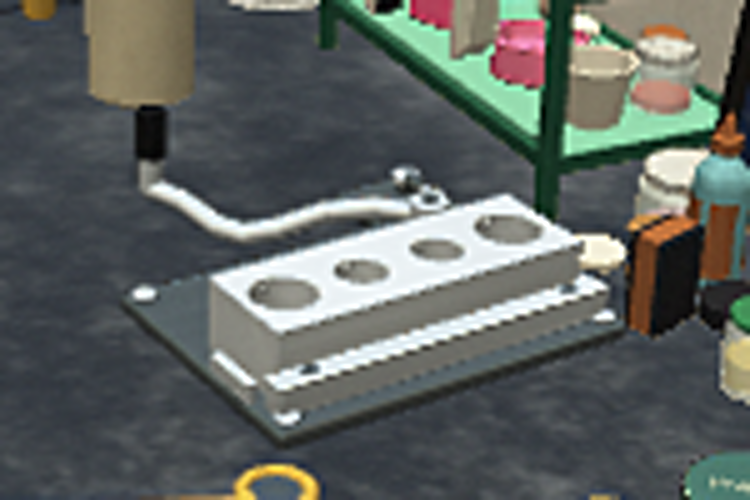

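The block is seated flat between the lugs and along the bar. The knob is at (150,130).

Run:
```python
from h import *
print(at('side',280+150/5,170+108/5,.074),at('side',280+150/5,170+160/5,.044))
# yaw of block from top long edge front
a=at('side',280+280/5,170+332/5,.05);b=at('side',280+582/5,170+243/5,.05);print(a,b,np.arctan2(*(b-a)[[1,0]]),np.linalg.norm(a-b))
B=[at('side',280+x/5,170+y/5,.05) for x,y in[(285,294),(362,271),(437,249),(509,228)]];print(B,np.mean(B,0),np.arctan2(*(B[3]-B[0])[[1,0]]))
```

```text
[0.4404 0.0521 0.074 ] [0.4385 0.0476 0.044 ]
[ 0.4195 -0.165   0.05  ] [ 0.6026 -0.1421  0.05  ] 0.12442221239972197 0.1845264750652329
[array([ 0.4376, -0.1323,  0.05  ]), array([ 0.4836, -0.1257,  0.05  ]), array([ 0.5301, -0.1193,  0.05  ]), array([ 0.5765, -0.113 ,  0.05  ])] [ 0.50695  -0.122575  0.05    ] 0.1380648829640888
```

Run:
```python
from h import *
go([.4395,.052,.12],1.27,4)
pv=np.array([.572,-.036]);v=np.array([.4395,.052])-pv;print(np.linalg.norm(v))
an=1.27;r=np.array([[np.sin(an),np.cos(an)],[-np.cos(an),np.sin(an)]]);r[:,0]*=-1
print(r);o=v
for i in range(1,9):
    t=i*.074;w=np.array([[np.cos(t),-np.sin(t)],[np.sin(t),np.cos(t)]])@v;print(np.round(r.T@(w-o),4));o=w
```

```text
yaw 0.436 d [0.1221 0.1398 0.0509] rows 4 each [0.0305 0.0349 0.0127]
0.1590605230721941
[[-0.95510086  0.29628087]
 [ 0.29628087  0.95510086]]
[ 0.0029 -0.0114]
[ 0.002  -0.0116]
[ 0.0012 -0.0117]
[ 0.0003 -0.0118]
[-0.0006 -0.0118]
[-0.0014 -0.0117]
[-0.0023 -0.0115]
[-0.0031 -0.0113]
```

carry_out --moves '[{"jaw": 0.05,"dx": 0,"dy": 0,"dz": 0,"yaw": 0.146},{"jaw": 0.05,"dx": 0,"dy": 0,"dz": 0,"yaw": 0.145},{"jaw": 0.05,"dx": 0,"dy": 0,"dz": 0,"yaw": 0.145},{"jaw": 0.05,"dx": 0.0305,"dy": 0.0349,"dz": 0,"yaw": 0},{"jaw": 0.05,"dx": 0.0305,"dy": 0.0349,"dz": 0,"yaw": 0},{"jaw": 0.05,"dx": 0.0305,"dy": 0.0349,"dz": 0.02,"yaw": 0},{"jaw": 0.05,"dx": 0.0305,"dy": 0.0349,"dz": 0.03,"yaw": 0},{"jaw": 0.05,"dx": 0,"dy": 0,"dz": 0,"yaw": 0}]'

```text
t: 13.58
tool_pos: [0.4337, 0.0547, 0.1151]
orientation: [-0.464, -3.099, 0.001]
force: [0.4, 0.1, -0.5]
opening: 0.0501
gripper_force: 0.0
```

Run:
```python
from h import *
st();go([.4395,.052,.053],1.27)
```

```text
t 13.57 p [0.4337 0.0547 0.1151] x [-0.956  0.293  0.008] y [ 0.293  0.956 -0.002] z [-0.008  0.    -1.   ] F [ 0.4  0.1 -0.5] op 0.0501 gf 0.0 q [ 0.01 -0.24  2.04  0.    1.35 -1.27]
yaw 0.004 d [-0.0068 -0.0007  0.0621] rows 2 each [-0.0034 -0.0003  0.031 ]
```

carry_out --moves '[{"jaw": 0.05,"dx": -0.004,"dy": 0,"dz": 0.03,"yaw": 0},{"jaw": 0.05,"dx": 0,"dy": 0,"dz": 0.031,"yaw": 0},{"jaw": 0.024,"dx": 0,"dy": 0,"dz": 0,"yaw": 0},{"jaw": 0.024,"dx": 0,"dy": 0,"dz": 0,"yaw": 0},{"jaw": 0.024,"dx": 0,"dy": 0,"dz": 0,"yaw": 0}]'

```text
t: 14.2
tool_pos: [0.4429, 0.0519, 0.06]
orientation: [0.471, 3.104, 0.003]
force: [0.8, 5.3, -0.2]
opening: 0.0258
gripper_force: 2.9
```

carry_out --moves '[{"jaw": 0.024,"dx": 0.0029,"dy": -0.0114,"dz": 0,"yaw": 0},{"jaw": 0.024,"dx": 0.002,"dy": -0.0116,"dz": 0,"yaw": 0},{"jaw": 0.024,"dx": 0.0012,"dy": -0.0117,"dz": 0,"yaw": 0},{"jaw": 0.024,"dx": 0.0003,"dy": -0.0118,"dz": 0,"yaw": 0},{"jaw": 0.024,"dx": -0.0006,"dy": -0.0118,"dz": 0,"yaw": 0},{"jaw": 0.024,"dx": -0.0014,"dy": -0.0117,"dz": 0,"yaw": 0},{"jaw": 0.024,"dx": -0.0023,"dy": -0.0115,"dz": 0,"yaw": 0}]'

```text
t: 15.08
tool_pos: [0.4162, -0.0272, 0.059]
orientation: [0.471, 3.105, -0.002]
force: [2.0, -3.7, 0.8]
opening: 0.0236
gripper_force: 1.6
```

Run:
```python
from h import *
st()
```

```text
t 15.07 p [ 0.4162 -0.0272  0.059 ] x [-0.955  0.297 -0.002] y [ 0.297  0.955 -0.001] z [ 0.001 -0.001 -1.   ] F [ 2.  -3.7  0.8] op 0.0236 gf 1.619903081736993 q [-0.19 -0.24  2.15 -0.    1.24 -1.46]
```

carry_out --moves '[{"jaw": 0.024,"dx": -0.0031,"dy": -0.0113,"dz": 0,"yaw": 0},{"jaw": 0.024,"dx": -0.001,"dy": -0.003,"dz": 0,"yaw": 0},{"jaw": 0.03,"dx": 0,"dy": 0,"dz": 0,"yaw": 0},{"jaw": 0.05,"dx": 0,"dy": 0,"dz": 0,"yaw": 0},{"jaw": 0.05,"dx": 0,"dy": 0,"dz": 0,"yaw": 0},{"jaw": 0.05,"dx": 0,"dy": 0,"dz": -0.05,"yaw": 0},{"jaw": 0.06,"dx": 0,"dy": 0,"dz": -0.06,"yaw": 0},{"jaw": 0.06,"dx": 0,"dy": 0,"dz": -0.05,"yaw": 0}]'

```text
t: 16.08
tool_pos: [0.4155, -0.0403, 0.2209]
orientation: [0.47, 3.105, 0.0]
force: [0.4, 0.1, -0.5]
opening: 0.0593
gripper_force: 0.0
```

Run:
```python
from h import *
st();snap('side','n3s.png',(280,150,480,300),4)
go([.3557,-.2998,.2],1.3)
```

```text
t 16.07 p [ 0.4155 -0.0403  0.2209] x [-0.955  0.296 -0.001] y [0.296 0.955 0.   ] z [ 0.001 -0.    -1.   ] F [ 0.4  0.1 -0.5] op 0.0593 gf 0.0 q [-0.22 -0.39  1.96  0.    1.57 -1.49]
yaw -0.029 d [-0.0086 -0.2662  0.028 ] rows 5 each [-0.0017 -0.0532  0.0056]
```

View pics/n3s.png

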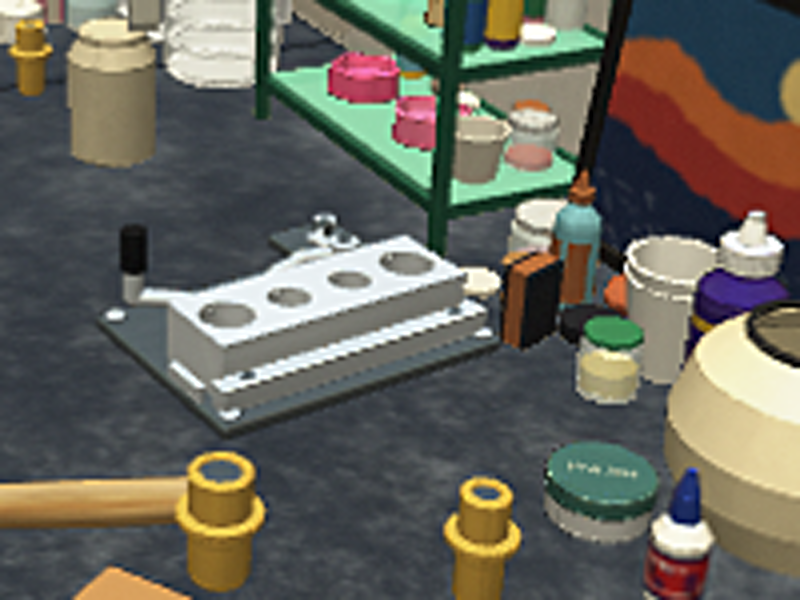

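The arm bears on the block, with the knob at (133,250), and the bores lie at (228,315), (291,297), (350,280), (407,263). I start with the right large bushing. I'll pinch it at two angles a quarter turn apart so it sits centred in the gripper.

carry_out --moves '[{"jaw": 0.06,"dx": -0.002,"dy": -0.045,"dz": 0,"yaw": 0},{"jaw": 0.06,"dx": -0.002,"dy": -0.055,"dz": 0,"yaw": 0},{"jaw": 0.06,"dx": -0.002,"dy": -0.055,"dz": 0,"yaw": 0},{"jaw": 0.06,"dx": -0.001,"dy": -0.055,"dz": 0,"yaw": 0},{"jaw": 0.06,"dx": 0,"dy": -0.055,"dz": 0,"yaw": 0},{"jaw": 0.06,"dx": 0,"dy": 0,"dz": 0,"yaw": 0.162},{"jaw": 0.06,"dx": 0,"dy": 0,"dz": 0,"yaw": 0.162},{"jaw": 0.06,"dx": 0,"dy": 0,"dz": 0,"yaw": 0.162}]'

```text
t: 17.12
tool_pos: [0.3435, -0.2958, 0.2182]
orientation: [-1.212, -2.898, -0.001]
force: [-0.4, 0.1, 0.3]
opening: 0.0598
gripper_force: 0.0
```

carry_out --moves '[{"jaw": 0.06,"dx": 0,"dy": 0,"dz": 0,"yaw": 0.162},{"jaw": 0.06,"dx": 0,"dy": 0,"dz": 0,"yaw": 0.162},{"jaw": 0.06,"dx": 0,"dy": 0,"dz": 0,"yaw": 0.162},{"jaw": 0.06,"dx": 0,"dy": 0,"dz": 0,"yaw": 0.162},{"jaw": 0.06,"dx": 0,"dy": 0,"dz": 0,"yaw": 0}]'

```text
t: 17.75
tool_pos: [0.3437, -0.2956, 0.2184]
orientation: [-2.063, -2.369, -0.0]
force: [-0.3, 0.5, -1.2]
opening: 0.06
gripper_force: 0.0
```

Run:
```python
from h import *
st();go([.3557,-.2998,.09],.135)
snap('top','n4.png',(300,130,400,230),6)
```

```text
t 17.75 p [ 0.3437 -0.2956  0.2184] x [-0.137  0.991  0.   ] y [ 0.991  0.137 -0.   ] z [-0.  0. -1.] F [-0.3  0.5 -1.2] op 0.06 gf 0.0 q [-0.82 -0.28  1.88  0.    1.54 -0.96]
yaw 0.002 d [-0.0059  0.0114  0.1283] rows 3 each [-0.002   0.0038  0.0428]
```

View pics/n4.png

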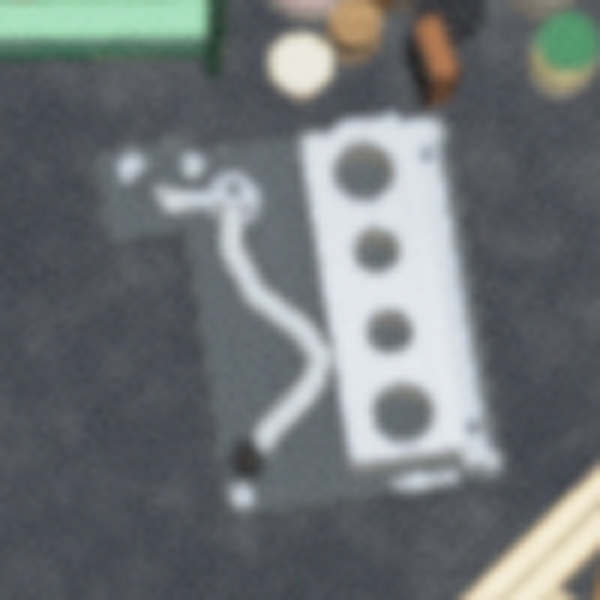

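The bore mouths are at (364,170), (377,249), (389,331) and (403,411) in this crop. The arm bears on the block at (325,355).

Run:
```python
from h import *
im=cv2.imread('raw_top.png',0).astype(float)
Q=[]
for x,y,rad in[(364,170,8),(377,249,6.5),(389,331,6.5),(403,411,8)]:
    u,v=300+(x+.5)/6-.5,130+(y+.5)/6-.5
    Y,X=np.mgrid[0:400,0:640]
    for _ in range(4):
        w=np.clip(190-im,0,None)*(np.hypot(X-u,Y-v)<rad);u,v=(w*X).sum()/w.sum(),(w*Y).sum()/w.sum()
    Q.append(at('top',u,v,.05));print(round(u,2),round(v,2),Q[-1])
Q=np.array(Q)[:,:2];m=Q.mean(0);d=Q[3]-Q[0];print(m,np.linalg.norm(d),a:=np.arctan2(-d[1],-d[0]))
B=[at('side',280+x/4,150+y/4,.05) for x,y in[(228,315),(291,297),(350,280),(407,263)]];B=np.array(B)[:,:2]
d=B[3]-B[0];print('side',B,B.mean(0),np.linalg.norm(d),np.arctan2(d[1],d[0]))
a=.133;ny=np.array([-np.sin(a),np.cos(a)]);print('ny: contact',np.array([.5133,-.1161])@ny,'top',m@ny,'side',B.mean(0)@ny)
```

```text
360.21 158.27 [ 0.5785 -0.1083  0.05  ]
362.35 171.37 [ 0.5327 -0.1144  0.05  ]
364.51 184.89 [ 0.486  -0.1204  0.05  ]
366.73 198.7 [ 0.4389 -0.1266  0.05  ]
[ 0.509025 -0.117425] 0.14079435357996428 0.13034558449968006
side [[ 0.4377 -0.1321]
 [ 0.4843 -0.1262]
 [ 0.5298 -0.1204]
 [ 0.576  -0.1137]] [ 0.50695 -0.1231 ] 0.13951863674792697 0.13226734720509645
ny: contact -0.18314247615627974 top -0.18388887423024852 side -0.18923859353811187
```

carry_out --moves '[{"jaw": 0.06,"dx": -0.003,"dy": 0.006,"dz": 0.04,"yaw": 0},{"jaw": 0.06,"dx": -0.003,"dy": 0.005,"dz": 0.045,"yaw": 0},{"jaw": 0.06,"dx": 0,"dy": 0,"dz": 0.04,"yaw": 0},{"jaw": 0.06,"dx": 0,"dy": 0,"dz": 0,"yaw": 0},{"jaw": 0.06,"dx": 0,"dy": 0,"dz": 0,"yaw": 0},{"jaw": 0.06,"dx": 0,"dy": 0,"dz": 0,"yaw": 0}]'

```text
t: 18.55
tool_pos: [0.3564, -0.3015, 0.096]
orientation: [2.062, 2.365, -0.001]
force: [-0.1, -0.1, 0.0]
opening: 0.0602
gripper_force: 0.0
```

Run:
```python
from h import *
st();go([.3557,-.2998,.047],.135)
```

```text
t 18.55 p [ 0.3564 -0.3015  0.096 ] x [-0.136  0.991 -0.003] y [0.991 0.136 0.002] z [ 0.003 -0.003 -1.   ] F [-0.1 -0.1  0. ] op 0.0602 gf 0.0 q [-0.81 -0.14  1.99 -0.    1.29 -0.95]
yaw 0.002 d [ 0.0019 -0.0006  0.049 ] rows 1 each [ 0.0019 -0.0006  0.049 ]
```

carry_out --moves '[{"jaw": 0.06,"dx": 0.002,"dy": 0,"dz": 0.025,"yaw": 0},{"jaw": 0.06,"dx": 0,"dy": 0,"dz": 0.023,"yaw": 0},{"jaw": 0.06,"dx": 0,"dy": 0,"dz": 0,"yaw": 0},{"jaw": 0.03,"dx": 0,"dy": 0,"dz": 0,"yaw": 0},{"jaw": 0.03,"dx": 0,"dy": 0,"dz": 0,"yaw": 0},{"jaw": 0.03,"dx": 0,"dy": 0,"dz": 0,"yaw": 0},{"jaw": 0.03,"dx": 0,"dy": 0,"dz": 0,"yaw": 0}]' --grip_force 4

```text
t: 19.42
tool_pos: [0.3553, -0.2988, 0.0464]
orientation: [2.065, 2.367, -0.001]
force: [-1.9, -0.3, 3.1]
opening: 0.034
gripper_force: 4.0
```

Run:
```python
from h import *
st()
```

```text
t 19.43 p [ 0.3553 -0.2988  0.0464] x [-0.136  0.991 -0.001] y [0.991 0.136 0.   ] z [ 0.001 -0.001 -1.   ] F [-1.9 -0.3  3.1] op 0.034 gf 4.008992314338684 q [-0.81 -0.08  2.03 -0.    1.19 -0.95]
```

carry_out --moves '[{"jaw": 0.055,"dx": 0,"dy": 0,"dz": 0,"yaw": 0},{"jaw": 0.055,"dx": 0,"dy": 0,"dz": 0,"yaw": 0},{"jaw": 0.055,"dx": 0,"dy": 0,"dz": 0,"yaw": -0.1745},{"jaw": 0.055,"dx": 0,"dy": 0,"dz": 0,"yaw": -0.1745},{"jaw": 0.055,"dx": 0,"dy": 0,"dz": 0,"yaw": -0.1745},{"jaw": 0.055,"dx": 0,"dy": 0,"dz": 0,"yaw": -0.1745},{"jaw": 0.055,"dx": 0,"dy": 0,"dz": 0,"yaw": -0.1745},{"jaw": 0.055,"dx": 0,"dy": 0,"dz": 0,"yaw": -0.1745}]'

```text
t: 20.42
tool_pos: [0.3549, -0.2981, 0.0454]
orientation: [-0.596, -3.084, -0.001]
force: [-0.5, 0.6, -0.4]
opening: 0.0551
gripper_force: 0.0
```

carry_out --moves '[{"jaw": 0.055,"dx": 0,"dy": 0,"dz": 0,"yaw": -0.1745},{"jaw": 0.055,"dx": 0,"dy": 0,"dz": 0,"yaw": -0.1745},{"jaw": 0.055,"dx": 0,"dy": 0,"dz": 0,"yaw": -0.1745},{"jaw": 0.03,"dx": 0,"dy": 0,"dz": 0,"yaw": 0},{"jaw": 0.03,"dx": 0,"dy": 0,"dz": 0,"yaw": 0},{"jaw": 0.03,"dx": 0,"dy": 0,"dz": 0,"yaw": 0},{"jaw": 0.03,"dx": 0,"dy": 0,"dz": 0,"yaw": 0},{"jaw": 0.03,"dx": 0,"dy": 0,"dz": 0,"yaw": 0}]' --grip_force 10

```text
t: 21.42
tool_pos: [0.3549, -0.2982, 0.0456]
orientation: [0.212, -3.134, -0.0]
force: [0.1, 0.5, -0.1]
opening: 0.0339
gripper_force: 10.0
```

Run:
```python
from h import *
st()
```

```text
t 21.43 p [ 0.3549 -0.2982  0.0456] x [-0.991 -0.135  0.   ] y [-0.135  0.991  0.   ] z [-0.  0. -1.] F [ 0.1  0.5 -0.1] op 0.0339 gf 9.996256828308105 q [-0.81 -0.08  2.03  0.    1.19 -2.52]
```

carry_out --moves '[{"jaw": 0.02,"dx": 0,"dy": 0,"dz": 0,"yaw": 0},{"jaw": 0.02,"dx": 0,"dy": 0,"dz": 0,"yaw": 0},{"jaw": 0.02,"dx": 0,"dy": 0,"dz": -0.04,"yaw": 0},{"jaw": 0.02,"dx": 0,"dy": 0,"dz": -0.06,"yaw": 0},{"jaw": 0.02,"dx": 0,"dy": 0,"dz": 0,"yaw": 0},{"jaw": 0.02,"dx": 0,"dy": 0,"dz": 0,"yaw": 0}]' --grip_force 50

```text
t: 22.18
tool_pos: [0.3549, -0.2982, 0.1453]
orientation: [-0.213, 3.134, -0.0]
force: [-1.0, -0.6, -0.9]
opening: 0.0332
gripper_force: 50.0
```

Run:
```python
from h import *
st();go([.4384,-.1258,.14],.1315+np.pi/2)
```

```text
t 22.18 p [ 0.3549 -0.2982  0.1453] x [-0.991 -0.135 -0.   ] y [-0.135  0.991 -0.   ] z [ 0. -0. -1.] F [-1.  -0.6 -0.9] op 0.0332 gf 49.99420881271362 q [-0.81 -0.2   1.95 -0.    1.4  -2.52]
yaw 0.004 d [-0.1054  0.16    0.0053] rows 3 each [-0.0351  0.0533  0.0018]
```

carry_out --moves '[{"jaw": 0.02,"dx": -0.0264,"dy": 0.04,"dz": 0,"yaw": 0.004},{"jaw": 0.02,"dx": -0.0264,"dy": 0.04,"dz": 0,"yaw": 0},{"jaw": 0.02,"dx": -0.0264,"dy": 0.04,"dz": 0,"yaw": 0},{"jaw": 0.02,"dx": -0.0262,"dy": 0.04,"dz": 0,"yaw": 0},{"jaw": 0.02,"dx": 0,"dy": 0,"dz": 0.02,"yaw": 0},{"jaw": 0.02,"dx": 0,"dy": 0,"dz": 0,"yaw": 0},{"jaw": 0.02,"dx": 0,"dy": 0,"dz": 0,"yaw": 0},{"jaw": 0.02,"dx": 0,"dy": 0,"dz": 0,"yaw": 0}]'

```text
t: 23.18
tool_pos: [0.4383, -0.1264, 0.126]
orientation: [-0.205, 3.135, -0.0]
force: [0.2, -0.8, -1.0]
opening: 0.0334
gripper_force: 50.0
```

Run:
```python
from h import *
st();go([.4384,-.1258,.1],.1315+np.pi/2)
```

```text
t 23.18 p [ 0.4383 -0.1264  0.126 ] x [-0.991 -0.13  -0.   ] y [-0.13   0.991 -0.   ] z [ 0. -0. -1.] F [ 0.2 -0.8 -1. ] op 0.0334 gf 49.99473989009857 q [-0.39 -0.2   1.99 -0.    1.36 -2.09]
yaw -0.001 d [-0.0002  0.0006  0.026 ] rows 1 each [-0.0002  0.0006  0.026 ]
```

carry_out --moves '[{"jaw": 0.02,"dx": 0,"dy": 0.0005,"dz": 0.026,"yaw": 0},{"jaw": 0.02,"dx": 0,"dy": 0,"dz": 0,"yaw": 0},{"jaw": 0.02,"dx": 0,"dy": 0,"dz": 0.006,"yaw": 0},{"jaw": 0.02,"dx": 0,"dy": 0,"dz": 0,"yaw": 0}]'

```text
t: 23.68
tool_pos: [0.4384, -0.1254, 0.094]
orientation: [-0.206, 3.134, -0.0]
force: [0.6, 0.5, -0.9]
opening: 0.0331
gripper_force: 50.0
```

carry_out --moves '[{"jaw": 0.02,"dx": 0,"dy": 0,"dz": 0.004,"yaw": 0},{"jaw": 0.02,"dx": 0,"dy": 0,"dz": 0,"yaw": 0}]'

```text
t: 23.92
tool_pos: [0.4384, -0.1253, 0.0897]
orientation: [-0.207, 3.134, -0.0]
force: [1.2, -0.4, -1.1]
opening: 0.033
gripper_force: 50.0
```

Entering freely. Continuing down.

carry_out --moves '[{"jaw": 0.02,"dx": 0,"dy": 0,"dz": 0.006,"yaw": 0},{"jaw": 0.02,"dx": 0,"dy": 0,"dz": 0.006,"yaw": 0},{"jaw": 0.02,"dx": 0,"dy": 0,"dz": 0.004,"yaw": 0},{"jaw": 0.02,"dx": 0,"dy": 0,"dz": 0,"yaw": 0}]'

```text
t: 24.42
tool_pos: [0.4383, -0.1253, 0.0732]
orientation: [0.207, -3.135, 0.0]
force: [3.0, -1.4, -2.8]
opening: 0.033
gripper_force: 50.0
```

carry_out --moves '[{"jaw": 0.02,"dx": 0,"dy": 0,"dz": 0.004,"yaw": 0},{"jaw": 0.02,"dx": 0,"dy": 0,"dz": 0.003,"yaw": 0},{"jaw": 0.02,"dx": 0,"dy": 0,"dz": 0,"yaw": 0}]'

```text
t: 24.8
tool_pos: [0.4389, -0.1254, 0.0672]
orientation: [-0.207, 3.133, -0.001]
force: [2.1, -0.4, 3.4]
opening: 0.033
gripper_force: 50.0
```

carry_out --moves '[{"jaw": 0.02,"dx": 0,"dy": 0,"dz": 0.003,"yaw": 0},{"jaw": 0.02,"dx": 0,"dy": 0,"dz": 0.002,"yaw": 0},{"jaw": 0.02,"dx": 0,"dy": 0,"dz": 0,"yaw": 0}]'

```text
t: 25.18
tool_pos: [0.4392, -0.1256, 0.062]
orientation: [-0.207, 3.133, -0.001]
force: [6.3, -1.0, 1.7]
opening: 0.0332
gripper_force: 50.0
```

carry_out --moves '[{"jaw": 0.02,"dx": 0,"dy": 0,"dz": 0.002,"yaw": 0},{"jaw": 0.02,"dx": 0,"dy": 0,"dz": 0.001,"yaw": 0},{"jaw": 0.02,"dx": 0,"dy": 0,"dz": 0,"yaw": 0}]'

```text
t: 25.55
tool_pos: [0.4394, -0.1255, 0.0595]
orientation: [-0.207, 3.132, -0.001]
force: [3.0, 0.9, 7.7]
opening: 0.033
gripper_force: 50.0
```

carry_out --moves '[{"jaw": 0.02,"dx": 0,"dy": 0,"dz": 0.002,"yaw": 0},{"jaw": 0.02,"dx": 0,"dy": 0,"dz": 0.001,"yaw": 0},{"jaw": 0.02,"dx": 0,"dy": 0,"dz": 0,"yaw": 0}]'

```text
t: 25.92
tool_pos: [0.4396, -0.1256, 0.0593]
orientation: [-0.207, 3.133, -0.001]
force: [-9.5, 6.0, 37.3]
opening: 0.0333
gripper_force: 50.0
```

carry_out --moves '[{"jaw": 0.02,"dx": 0,"dy": 0,"dz": -0.003,"yaw": 0},{"jaw": 0.055,"dx": 0,"dy": 0,"dz": 0,"yaw": 0},{"jaw": 0.055,"dx": 0,"dy": 0,"dz": 0,"yaw": 0},{"jaw": 0.055,"dx": 0,"dy": 0,"dz": -0.04,"yaw": 0},{"jaw": 0.055,"dx": 0,"dy": 0,"dz": -0.06,"yaw": 0},{"jaw": 0.055,"dx": 0,"dy": 0,"dz": 0,"yaw": 0.1745},{"jaw": 0.055,"dx": 0,"dy": 0,"dz": 0,"yaw": 0.1745},{"jaw": 0.055,"dx": 0,"dy": 0,"dz": 0,"yaw": 0.1745}]' --grip_force 4

```text
t: 26.92
tool_pos: [0.4376, -0.125, 0.1579]
orientation: [-0.62, -3.078, -0.0]
force: [0.4, 0.6, -0.2]
opening: 0.0546
gripper_force: 0.0
```

carry_out --moves '[{"jaw": 0.055,"dx": 0,"dy": 0,"dz": 0,"yaw": 0.1745},{"jaw": 0.055,"dx": 0,"dy": 0,"dz": 0,"yaw": 0.1745},{"jaw": 0.055,"dx": 0,"dy": 0,"dz": 0,"yaw": 0.1745},{"jaw": 0.055,"dx": 0,"dy": 0,"dz": 0,"yaw": 0.1745},{"jaw": 0.055,"dx": 0,"dy": 0,"dz": 0,"yaw": 0.1745},{"jaw": 0.055,"dx": 0,"dy": 0,"dz": 0,"yaw": 0.1745},{"jaw": 0.055,"dx": 0,"dy": 0,"dz": 0,"yaw": 0}]'

```text
t: 27.8
tool_pos: [0.4376, -0.125, 0.1578]
orientation: [-2.068, -2.363, 0.001]
force: [-0.1, 0.3, 0.8]
opening: 0.0552
gripper_force: 0.0
```

Run:
```python
from h import *
st();go([.4698,-.3666,.12],.135)
```

```text
t 27.8 p [ 0.4376 -0.125   0.1578] x [-0.133  0.991  0.001] y [ 0.991  0.133 -0.002] z [-0.002  0.001 -1.   ] F [-0.1  0.3  0.8] op 0.0552 gf 0.0 q [-0.39 -0.23  1.95 -0.    1.43 -0.52]
yaw -0.002 d [-0.2438 -0.0005  0.0375] rows 5 each [-0.0488 -0.0001  0.0075]
```

carry_out --moves '[{"jaw": 0.055,"dx": -0.0488,"dy": 0,"dz": 0,"yaw": 0},{"jaw": 0.055,"dx": -0.0488,"dy": 0,"dz": 0,"yaw": 0},{"jaw": 0.055,"dx": -0.0488,"dy": 0,"dz": 0,"yaw": 0},{"jaw": 0.055,"dx": -0.0488,"dy": 0,"dz": 0,"yaw": 0},{"jaw": 0.055,"dx": -0.0488,"dy": 0,"dz": 0.02,"yaw": 0},{"jaw": 0.055,"dx": 0,"dy": 0,"dz": 0.04,"yaw": 0},{"jaw": 0.055,"dx": 0,"dy": 0,"dz": 0,"yaw": 0},{"jaw": 0.055,"dx": 0,"dy": 0,"dz": 0,"yaw": 0}]'

```text
t: 28.8
tool_pos: [0.4705, -0.3668, 0.0994]
orientation: [-2.067, -2.365, -0.0]
force: [0.1, 0.3, -0.2]
opening: 0.0552
gripper_force: 0.0
```

Run:
```python
from h import *
st();go([.4698,-.3666,.046],.135)
snap('side','b2.png',(290,160,450,310),4)
```

```text
t 28.8 p [ 0.4705 -0.3668  0.0994] x [-0.134  0.991  0.   ] y [ 0.991  0.134 -0.   ] z [-0.  0. -1.] F [ 0.1  0.3 -0.2] op 0.0552 gf 0.0 q [-0.75  0.21  1.63  0.    1.31 -0.88]
yaw -0.001 d [ 0.0003 -0.0007  0.0534] rows 1 each [ 0.0003 -0.0007  0.0534]
```

View pics/b2.png

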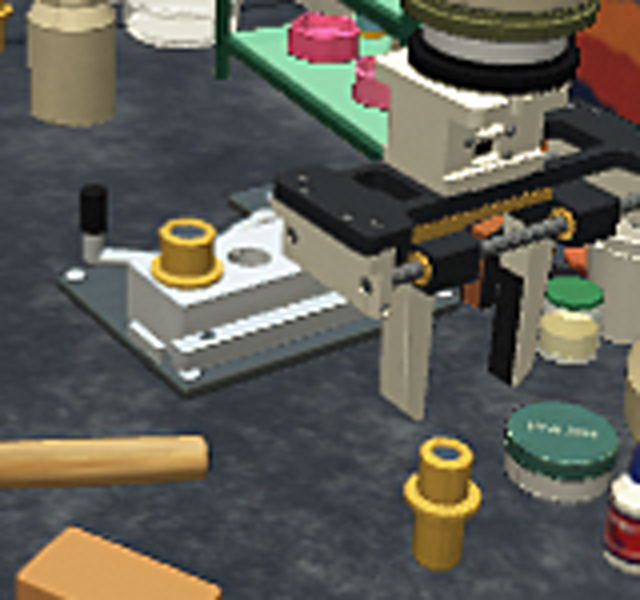

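The first bushing sits flush at (188,255), and the gripper is over the right small bushing, clear of the tin and glue. Going down.

carry_out --moves '[{"jaw": 0.05,"dx": 0,"dy": -0.0005,"dz": 0.03,"yaw": 0},{"jaw": 0.05,"dx": 0,"dy": 0,"dz": 0.023,"yaw": 0},{"jaw": 0.05,"dx": 0,"dy": 0,"dz": 0,"yaw": 0},{"jaw": 0.02,"dx": 0,"dy": 0,"dz": 0,"yaw": 0},{"jaw": 0.02,"dx": 0,"dy": 0,"dz": 0,"yaw": 0},{"jaw": 0.02,"dx": 0,"dy": 0,"dz": 0,"yaw": 0},{"jaw": 0.02,"dx": 0,"dy": 0,"dz": 0,"yaw": 0},{"jaw": 0.02,"dx": 0,"dy": 0,"dz": 0,"yaw": 0}]'

```text
t: 29.85
tool_pos: [0.4702, -0.3679, 0.0467]
orientation: [2.069, 2.362, -0.001]
force: [-1.9, -0.0, 6.1]
opening: 0.0259
gripper_force: 4.0
```

carry_out --moves '[{"jaw": 0.05,"dx": 0,"dy": 0,"dz": 0,"yaw": 0},{"jaw": 0.05,"dx": 0,"dy": 0,"dz": 0,"yaw": 0},{"jaw": 0.05,"dx": 0,"dy": 0,"dz": 0,"yaw": -0.1745},{"jaw": 0.05,"dx": 0,"dy": 0,"dz": 0,"yaw": -0.1745},{"jaw": 0.05,"dx": 0,"dy": 0,"dz": 0,"yaw": -0.1745},{"jaw": 0.05,"dx": 0,"dy": 0,"dz": 0,"yaw": -0.1745},{"jaw": 0.05,"dx": 0,"dy": 0,"dz": 0,"yaw": -0.1745},{"jaw": 0.05,"dx": 0,"dy": 0,"dz": 0,"yaw": -0.1745}]'

```text
t: 30.85
tool_pos: [0.4697, -0.3669, 0.0452]
orientation: [-0.602, -3.083, -0.001]
force: [-0.1, -0.4, 0.0]
opening: 0.0497
gripper_force: 0.0
```

carry_out --moves '[{"jaw": 0.05,"dx": 0,"dy": 0,"dz": 0,"yaw": -0.1745},{"jaw": 0.05,"dx": 0,"dy": 0,"dz": 0,"yaw": -0.1745},{"jaw": 0.05,"dx": 0,"dy": 0,"dz": 0,"yaw": -0.1745},{"jaw": 0.02,"dx": 0,"dy": 0,"dz": 0,"yaw": 0},{"jaw": 0.02,"dx": 0,"dy": 0,"dz": 0,"yaw": 0},{"jaw": 0.02,"dx": 0,"dy": 0,"dz": 0,"yaw": 0},{"jaw": 0.02,"dx": 0,"dy": 0,"dz": 0,"yaw": 0},{"jaw": 0.02,"dx": 0,"dy": 0,"dz": 0,"yaw": 0}]' --grip_force 10

```text
t: 31.85
tool_pos: [0.4698, -0.3671, 0.0455]
orientation: [0.206, -3.135, -0.0]
force: [0.2, 0.3, 0.1]
opening: 0.0258
gripper_force: 10.0
```

Run:
```python
from h import *
st();go([.4853,-.1195,.145],.1315+np.pi/2)
```

```text
t 31.85 p [ 0.4698 -0.3671  0.0455] x [-0.991 -0.131  0.   ] y [-0.131  0.991  0.   ] z [-0.  0. -1.] F [0.2 0.3 0.1] op 0.0258 gf 9.98330220580101 q [-0.75  0.27  1.66  0.    1.21 -2.45]
yaw -0.0 d [-0.0478  0.2435 -0.0994] rows 5 each [-0.0096  0.0487 -0.0199]
```

carry_out --moves '[{"jaw": 0.015,"dx": 0,"dy": 0,"dz": 0,"yaw": 0},{"jaw": 0.015,"dx": 0,"dy": 0,"dz": 0,"yaw": 0},{"jaw": 0.015,"dx": 0,"dy": 0,"dz": -0.05,"yaw": 0},{"jaw": 0.015,"dx": 0,"dy": 0,"dz": -0.05,"yaw": 0},{"jaw": 0.015,"dx": 0,"dy": 0,"dz": 0,"yaw": 0}]' --grip_force 50

```text
t: 32.48
tool_pos: [0.4725, -0.3696, 0.1516]
orientation: [-0.206, 3.128, -0.011]
force: [0.6, -0.3, -0.2]
opening: 0.0251
gripper_force: 50.0
```

carry_out --moves '[{"jaw": 0.015,"dx": -0.0096,"dy": 0.0487,"dz": 0,"yaw": 0},{"jaw": 0.015,"dx": -0.0096,"dy": 0.0487,"dz": 0,"yaw": 0},{"jaw": 0.015,"dx": -0.0096,"dy": 0.0487,"dz": 0,"yaw": 0},{"jaw": 0.015,"dx": -0.0096,"dy": 0.0487,"dz": 0,"yaw": 0},{"jaw": 0.015,"dx": -0.0094,"dy": 0.0487,"dz": 0,"yaw": 0},{"jaw": 0.015,"dx": 0,"dy": 0,"dz": 0.02,"yaw": 0},{"jaw": 0.015,"dx": 0,"dy": 0,"dz": 0,"yaw": 0},{"jaw": 0.015,"dx": 0,"dy": 0,"dz": 0,"yaw": 0}]'

```text
t: 33.48
tool_pos: [0.485, -0.1199, 0.1255]
orientation: [0.206, -3.134, -0.0]
force: [0.3, 0.1, -0.5]
opening: 0.0252
gripper_force: 50.0
```

Run:
```python
from h import *
st();go([.4853,-.1195,.1],.1315+np.pi/2)
```

```text
t 33.48 p [ 0.485  -0.1199  0.1255] x [-0.991 -0.131  0.001] y [-0.131  0.991  0.   ] z [-0.001  0.    -1.   ] F [ 0.3  0.1 -0.5] op 0.0252 gf 49.9744838476181 q [-0.34 -0.08  1.87 -0.    1.35 -2.05]
yaw -0.0 d [-0.0003  0.0003  0.0255] rows 1 each [-0.0003  0.0003  0.0255]
```

carry_out --moves '[{"jaw": 0.015,"dx": -0.0003,"dy": 0.0003,"dz": 0.026,"yaw": 0},{"jaw": 0.015,"dx": 0,"dy": 0,"dz": 0,"yaw": 0},{"jaw": 0.015,"dx": 0,"dy": 0,"dz": 0.006,"yaw": 0},{"jaw": 0.015,"dx": 0,"dy": 0,"dz": 0.003,"yaw": 0},{"jaw": 0.015,"dx": 0,"dy": 0,"dz": 0,"yaw": 0}]'

```text
t: 34.1
tool_pos: [0.4856, -0.1193, 0.0909]
orientation: [-0.207, 3.135, -0.0]
force: [-0.4, -0.2, -0.5]
opening: 0.025
gripper_force: 50.0
```

Run:
```python
from h import *
st()
```

```text
t 34.1 p [ 0.4856 -0.1193  0.0909] x [-0.991 -0.131 -0.   ] y [-0.131  0.991 -0.   ] z [ 0. -0. -1.] F [-0.4 -0.2 -0.5] op 0.025 gf 49.974446296691895 q [-0.34 -0.04  1.9  -0.    1.28 -2.05]
```

carry_out --moves '[{"jaw": 0.015,"dx": 0,"dy": 0,"dz": 0.006,"yaw": 0},{"jaw": 0.015,"dx": 0,"dy": 0,"dz": 0.006,"yaw": 0},{"jaw": 0.015,"dx": 0,"dy": 0,"dz": 0.006,"yaw": 0},{"jaw": 0.015,"dx": 0,"dy": 0,"dz": 0,"yaw": 0}]'

```text
t: 34.6
tool_pos: [0.4851, -0.1192, 0.0719]
orientation: [0.207, -3.134, -0.0]
force: [1.4, -0.9, -2.0]
opening: 0.0249
gripper_force: 50.0
```

carry_out --moves '[{"jaw": 0.015,"dx": 0,"dy": 0,"dz": 0.004,"yaw": 0},{"jaw": 0.015,"dx": 0,"dy": 0,"dz": 0.004,"yaw": 0},{"jaw": 0.015,"dx": 0,"dy": 0,"dz": 0,"yaw": 0}]'

```text
t: 34.98
tool_pos: [0.4859, -0.1193, 0.0645]
orientation: [-0.207, 3.134, -0.001]
force: [3.6, -1.8, -3.1]
opening: 0.0249
gripper_force: 50.0
```

carry_out --moves '[{"jaw": 0.015,"dx": 0,"dy": 0,"dz": 0.003,"yaw": 0},{"jaw": 0.015,"dx": 0,"dy": 0,"dz": 0.003,"yaw": 0},{"jaw": 0.015,"dx": 0,"dy": 0,"dz": 0,"yaw": 0}]'

```text
t: 35.35
tool_pos: [0.4862, -0.1195, 0.0595]
orientation: [-0.207, 3.134, -0.001]
force: [0.2, -0.1, 8.3]
opening: 0.0252
gripper_force: 50.0
```

carry_out --moves '[{"jaw": 0.015,"dx": 0,"dy": 0,"dz": 0.001,"yaw": 0},{"jaw": 0.015,"dx": 0,"dy": 0,"dz": 0,"yaw": 0}]'

```text
t: 35.6
tool_pos: [0.4862, -0.1195, 0.0594]
orientation: [-0.207, 3.134, -0.001]
force: [-4.2, 0.4, 13.7]
opening: 0.025
gripper_force: 50.0
```

carry_out --moves '[{"jaw": 0.015,"dx": 0,"dy": 0,"dz": 0.002,"yaw": 0},{"jaw": 0.015,"dx": 0,"dy": 0,"dz": 0,"yaw": 0}]'

```text
t: 35.85
tool_pos: [0.4864, -0.1194, 0.0592]
orientation: [-0.207, 3.134, -0.001]
force: [-13.1, 3.3, 30.7]
opening: 0.0246
gripper_force: 50.0
```

carry_out --moves '[{"jaw": 0.015,"dx": 0,"dy": 0,"dz": -0.003,"yaw": 0},{"jaw": 0.05,"dx": 0,"dy": 0,"dz": 0,"yaw": 0},{"jaw": 0.05,"dx": 0,"dy": 0,"dz": 0,"yaw": 0},{"jaw": 0.05,"dx": 0,"dy": 0,"dz": -0.04,"yaw": 0},{"jaw": 0.05,"dx": 0,"dy": 0,"dz": -0.06,"yaw": 0},{"jaw": 0.05,"dx": 0,"dy": 0,"dz": -0.05,"yaw": 0},{"jaw": 0.05,"dx": 0.02,"dy": 0.05,"dz": 0,"yaw": 0},{"jaw": 0.05,"dx": 0,"dy": 0,"dz": 0,"yaw": 0.1745}]' --grip_force 4

```text
t: 36.85
tool_pos: [0.4581, -0.0702, 0.2087]
orientation: [-0.069, -3.141, -0.001]
force: [0.4, -0.9, 0.6]
opening: 0.0502
gripper_force: 0.0
```

carry_out --moves '[{"jaw": 0.05,"dx": 0,"dy": 0,"dz": 0,"yaw": 0.1745},{"jaw": 0.05,"dx": 0,"dy": 0,"dz": 0,"yaw": 0.1745},{"jaw": 0.05,"dx": 0,"dy": 0,"dz": 0,"yaw": 0.1745},{"jaw": 0.05,"dx": 0,"dy": 0,"dz": 0,"yaw": 0.1745},{"jaw": 0.05,"dx": 0,"dy": 0,"dz": 0,"yaw": 0.1745},{"jaw": 0.05,"dx": 0,"dy": 0,"dz": 0,"yaw": 0.1745},{"jaw": 0.05,"dx": 0,"dy": 0,"dz": 0,"yaw": 0.1745},{"jaw": 0.05,"dx": 0,"dy": 0,"dz": 0,"yaw": 0.1745}]'

```text
t: 37.85
tool_pos: [0.4587, -0.072, 0.2078]
orientation: [-2.076, -2.356, 0.001]
force: [0.8, 0.1, 0.4]
opening: 0.05
gripper_force: 0.0
```

Run:
```python
from h import *
st();go([.4929,.3987,.2],.135,10)
```

```text
t 37.85 p [ 0.4587 -0.072   0.2078] x [-0.126  0.992  0.001] y [ 0.992  0.126 -0.001] z [-0.002  0.001 -1.   ] F [0.8 0.1 0.4] op 0.05 gf 0.0 q [-0.27 -0.24  1.86  0.    1.52 -0.39]
yaw -0.009 d [0.4618 0.0973 0.008 ] rows 10 each [0.0462 0.0097 0.0008]
```

carry_out --moves '[{"jaw": 0.05,"dx": 0.0462,"dy": 0.0097,"dz": 0,"yaw": -0.009},{"jaw": 0.05,"dx": 0.0462,"dy": 0.0097,"dz": 0,"yaw": 0},{"jaw": 0.05,"dx": 0.0462,"dy": 0.0097,"dz": 0,"yaw": 0},{"jaw": 0.05,"dx": 0.0462,"dy": 0.0097,"dz": 0,"yaw": 0},{"jaw": 0.05,"dx": 0.0462,"dy": 0.0097,"dz": 0,"yaw": 0},{"jaw": 0.05,"dx": 0.0462,"dy": 0.0097,"dz": 0,"yaw": 0},{"jaw": 0.05,"dx": 0.0462,"dy": 0.0097,"dz": 0,"yaw": 0},{"jaw": 0.05,"dx": 0.0462,"dy": 0.0097,"dz": 0,"yaw": 0}]'

```text
t: 38.85
tool_pos: [0.4839, 0.306, 0.2077]
orientation: [-2.059, -2.372, 0.002]
force: [0.5, -0.1, 0.9]
opening: 0.0498
gripper_force: 0.0
```

carry_out --moves '[{"jaw": 0.05,"dx": 0.0462,"dy": 0.0097,"dz": 0,"yaw": 0},{"jaw": 0.05,"dx": 0.0462,"dy": 0.0097,"dz": 0.02,"yaw": 0},{"jaw": 0.05,"dx": 0,"dy": 0,"dz": 0.05,"yaw": 0},{"jaw": 0.05,"dx": 0,"dy": 0,"dz": 0.03,"yaw": 0},{"jaw": 0.05,"dx": 0,"dy": 0,"dz": 0,"yaw": 0},{"jaw": 0.05,"dx": 0,"dy": 0,"dz": 0,"yaw": 0}]'

```text
t: 39.6
tool_pos: [0.4912, 0.399, 0.1098]
orientation: [2.06, 2.372, 0.002]
force: [0.6, 0.3, -0.2]
opening: 0.0501
gripper_force: 0.0
```

Run:
```python
from h import *
st();go([.4929,.3987,.046],.135)
```

```text
t 39.6 p [0.4912 0.399  0.1098] x [-0.14   0.99   0.001] y [0.99  0.14  0.001] z [ 0.001  0.001 -1.   ] F [ 0.6  0.3 -0.2] op 0.0501 gf 0.0 q [0.6  0.29 1.51 0.   1.34 0.46]
yaw 0.006 d [-0.0006  0.0016  0.0638] rows 2 each [-0.0003  0.0008  0.0319]
```

carry_out --moves '[{"jaw": 0.05,"dx": 0,"dy": 0.0015,"dz": 0.04,"yaw": 0},{"jaw": 0.05,"dx": 0,"dy": 0,"dz": 0.023,"yaw": 0},{"jaw": 0.05,"dx": 0,"dy": 0,"dz": 0,"yaw": 0},{"jaw": 0.02,"dx": 0,"dy": 0,"dz": 0,"yaw": 0},{"jaw": 0.02,"dx": 0,"dy": 0,"dz": 0,"yaw": 0},{"jaw": 0.02,"dx": 0,"dy": 0,"dz": 0,"yaw": 0},{"jaw": 0.02,"dx": 0,"dy": 0,"dz": 0,"yaw": 0},{"jaw": 0.02,"dx": 0,"dy": 0,"dz": 0,"yaw": 0}]'

```text
t: 40.6
tool_pos: [0.4927, 0.3996, 0.047]
orientation: [2.059, 2.372, 0.003]
force: [-1.0, -0.1, 6.2]
opening: 0.0255
gripper_force: 4.0
```

carry_out --moves '[{"jaw": 0.05,"dx": 0,"dy": 0,"dz": 0,"yaw": 0},{"jaw": 0.05,"dx": 0,"dy": 0,"dz": 0,"yaw": 0},{"jaw": 0.05,"dx": 0,"dy": 0,"dz": 0,"yaw": -0.1734},{"jaw": 0.05,"dx": 0,"dy": 0,"dz": 0,"yaw": -0.1734},{"jaw": 0.05,"dx": 0,"dy": 0,"dz": 0,"yaw": -0.1734},{"jaw": 0.05,"dx": 0,"dy": 0,"dz": 0,"yaw": -0.1734},{"jaw": 0.05,"dx": 0,"dy": 0,"dz": 0,"yaw": -0.1734},{"jaw": 0.05,"dx": 0,"dy": 0,"dz": 0,"yaw": -0.1734}]'

```text
t: 41.6
tool_pos: [0.4919, 0.3988, 0.0452]
orientation: [-0.599, -3.084, 0.001]
force: [0.9, -0.3, 0.3]
opening: 0.0498
gripper_force: 0.0
```

carry_out --moves '[{"jaw": 0.05,"dx": 0,"dy": 0,"dz": 0,"yaw": -0.1734},{"jaw": 0.05,"dx": 0,"dy": 0,"dz": 0,"yaw": -0.1734},{"jaw": 0.05,"dx": 0,"dy": 0,"dz": 0,"yaw": -0.1734},{"jaw": 0.02,"dx": 0,"dy": 0,"dz": 0,"yaw": 0},{"jaw": 0.02,"dx": 0,"dy": 0,"dz": 0,"yaw": 0},{"jaw": 0.02,"dx": 0,"dy": 0,"dz": 0,"yaw": 0},{"jaw": 0.02,"dx": 0,"dy": 0,"dz": 0,"yaw": 0},{"jaw": 0.02,"dx": 0,"dy": 0,"dz": 0,"yaw": 0}]' --grip_force 10

```text
t: 42.6
tool_pos: [0.4921, 0.3989, 0.0456]
orientation: [0.204, -3.135, 0.0]
force: [0.0, 0.0, -1.0]
opening: 0.0256
gripper_force: 10.0
```

Run:
```python
from h import *
st();go([.5328,-.1133,.2],.1315+np.pi/2,11)
```

```text
t 42.6 p [0.4921 0.3989 0.0456] x [-0.992 -0.13   0.   ] y [-0.13   0.992 -0.   ] z [-0. -0. -1.] F [ 0.  0. -1.] op 0.0256 gf 9.991744458675385 q [ 0.6   0.36  1.55 -0.    1.23 -1.1 ]
yaw -0.001 d [ 0.0269 -0.5132 -0.1544] rows 11 each [ 0.0024 -0.0467 -0.014 ]
```

carry_out --moves '[{"jaw": 0.015,"dx": 0,"dy": 0,"dz": 0,"yaw": 0},{"jaw": 0.015,"dx": 0,"dy": 0,"dz": 0,"yaw": 0},{"jaw": 0.015,"dx": 0,"dy": 0,"dz": -0.05,"yaw": 0},{"jaw": 0.015,"dx": 0,"dy": 0,"dz": -0.06,"yaw": 0},{"jaw": 0.015,"dx": 0,"dy": 0,"dz": -0.044,"yaw": 0},{"jaw": 0.015,"dx": 0.0024,"dy": -0.0467,"dz": 0,"yaw": 0},{"jaw": 0.015,"dx": 0.0024,"dy": -0.0467,"dz": 0,"yaw": 0},{"jaw": 0.015,"dx": 0.0024,"dy": -0.0467,"dz": 0,"yaw": 0}]' --grip_force 50

```text
t: 43.6
tool_pos: [0.5032, 0.2579, 0.1998]
orientation: [-0.206, 3.134, 0.0]
force: [0.1, -0.2, -0.4]
opening: 0.0253
gripper_force: 50.0
```

carry_out --moves '[{"jaw": 0.015,"dx": 0.0024,"dy": -0.0467,"dz": 0,"yaw": 0},{"jaw": 0.015,"dx": 0.0024,"dy": -0.0467,"dz": 0,"yaw": 0},{"jaw": 0.015,"dx": 0.0024,"dy": -0.0467,"dz": 0,"yaw": 0},{"jaw": 0.015,"dx": 0.0024,"dy": -0.0467,"dz": 0,"yaw": 0},{"jaw": 0.015,"dx": 0.0024,"dy": -0.0467,"dz": 0,"yaw": 0},{"jaw": 0.015,"dx": 0.0024,"dy": -0.0467,"dz": 0,"yaw": 0},{"jaw": 0.015,"dx": 0.0024,"dy": -0.0467,"dz": 0,"yaw": 0},{"jaw": 0.015,"dx": 0.0024,"dy": -0.0467,"dz": 0,"yaw": 0}]'

```text
t: 44.6
tool_pos: [0.5329, -0.1153, 0.1998]
orientation: [-0.205, 3.134, -0.0]
force: [0.9, 0.3, -1.6]
opening: 0.0253
gripper_force: 50.0
```

carry_out --moves '[{"jaw": 0.015,"dx": 0,"dy": 0,"dz": 0.05,"yaw": 0},{"jaw": 0.015,"dx": 0,"dy": 0,"dz": 0.022,"yaw": 0},{"jaw": 0.015,"dx": 0,"dy": 0,"dz": 0,"yaw": 0},{"jaw": 0.015,"dx": 0,"dy": 0,"dz": 0,"yaw": 0},{"jaw": 0.015,"dx": 0,"dy": 0,"dz": 0,"yaw": 0}]'

```text
t: 45.22
tool_pos: [0.5342, -0.1139, 0.1295]
orientation: [-0.206, 3.132, -0.002]
force: [0.3, 0.3, -0.2]
opening: 0.0252
gripper_force: 50.0
```

Run:
```python
from h import *
st();go([.5328,-.1133,.1],.1315+np.pi/2)
```

```text
t 45.23 p [ 0.5342 -0.1139  0.1295] x [-0.991 -0.131 -0.003] y [-0.131  0.991 -0.001] z [ 0.003 -0.001 -1.   ] F [ 0.3  0.3 -0.2] op 0.0252 gf 49.98688995838165 q [-0.3   0.04  1.75 -0.    1.35 -2.01]
yaw -0.0 d [0.0013 0.0009 0.0295] rows 1 each [0.0013 0.0009 0.0295]
```

carry_out --moves '[{"jaw": 0.015,"dx": 0,"dy": 0.0005,"dz": 0.029,"yaw": 0},{"jaw": 0.015,"dx": 0,"dy": 0,"dz": 0,"yaw": 0},{"jaw": 0.015,"dx": 0,"dy": 0,"dz": 0,"yaw": 0},{"jaw": 0.015,"dx": 0,"dy": 0,"dz": 0,"yaw": 0}]'

```text
t: 45.72
tool_pos: [0.5338, -0.1135, 0.1002]
orientation: [-0.205, 3.133, -0.001]
force: [0.1, 0.2, 0.1]
opening: 0.0251
gripper_force: 50.0
```

Run:
```python
from h import *
st();go([.5328,-.1133,.0592],.1315+np.pi/2)
```

```text
t 45.73 p [ 0.5338 -0.1135  0.1002] x [-0.991 -0.131 -0.002] y [-0.131  0.991 -0.001] z [ 0.002 -0.001 -1.   ] F [0.1 0.2 0.1] op 0.0251 gf 49.986868500709534 q [-0.3   0.07  1.77 -0.    1.3  -2.01]
yaw -0.001 d [0.0011 0.0004 0.041 ] rows 1 each [0.0011 0.0004 0.041 ]
```

carry_out --moves '[{"jaw": 0.015,"dx": 0.0008,"dy": 0.0002,"dz": 0.005,"yaw": 0},{"jaw": 0.015,"dx": 0,"dy": 0,"dz": 0.005,"yaw": 0},{"jaw": 0.015,"dx": 0,"dy": 0,"dz": 0,"yaw": 0}]'

```text
t: 46.1
tool_pos: [0.5315, -0.113, 0.0878]
orientation: [0.205, -3.134, -0.001]
force: [0.4, 0.8, -1.2]
opening: 0.0248
gripper_force: 50.0
```

Run:
```python
from h import *
st()
```

```text
t 46.1 p [ 0.5315 -0.113   0.0878] x [-0.991 -0.13   0.001] y [-0.13   0.991  0.001] z [-0.001  0.    -1.   ] F [ 0.4  0.8 -1.2] op 0.0248 gf 49.986923933029175 q [-0.3   0.08  1.79 -0.    1.28 -2.01]
```

Entered freely. Continuing to the press.

carry_out --moves '[{"jaw": 0.015,"dx": 0,"dy": 0,"dz": 0.006,"yaw": 0},{"jaw": 0.015,"dx": 0,"dy": 0,"dz": 0.006,"yaw": 0},{"jaw": 0.015,"dx": 0,"dy": 0,"dz": 0.005,"yaw": 0},{"jaw": 0.015,"dx": 0,"dy": 0,"dz": 0,"yaw": 0}]'

```text
t: 46.6
tool_pos: [0.5316, -0.1132, 0.0709]
orientation: [0.205, -3.134, -0.0]
force: [-1.0, -0.2, -0.9]
opening: 0.0249
gripper_force: 50.0
```

carry_out --moves '[{"jaw": 0.015,"dx": 0,"dy": 0,"dz": 0.004,"yaw": 0},{"jaw": 0.015,"dx": 0,"dy": 0,"dz": 0.003,"yaw": 0},{"jaw": 0.015,"dx": 0,"dy": 0,"dz": 0,"yaw": 0}]'

```text
t: 46.98
tool_pos: [0.532, -0.1132, 0.0644]
orientation: [0.205, -3.135, 0.0]
force: [0.2, -0.6, -0.7]
opening: 0.0252
gripper_force: 50.0
```

carry_out --moves '[{"jaw": 0.015,"dx": 0,"dy": 0,"dz": 0.003,"yaw": 0},{"jaw": 0.015,"dx": 0,"dy": 0,"dz": 0.002,"yaw": 0},{"jaw": 0.015,"dx": 0,"dy": 0,"dz": 0,"yaw": 0}]'

```text
t: 47.35
tool_pos: [0.5322, -0.1134, 0.0596]
orientation: [-0.205, 3.135, -0.001]
force: [-0.7, -2.2, 0.8]
opening: 0.0253
gripper_force: 50.0
```

carry_out --moves '[{"jaw": 0.015,"dx": 0,"dy": 0,"dz": 0.001,"yaw": 0},{"jaw": 0.015,"dx": 0,"dy": 0,"dz": 0,"yaw": 0}]'

```text
t: 47.6
tool_pos: [0.5323, -0.1133, 0.0595]
orientation: [-0.205, 3.135, -0.001]
force: [-3.2, -0.0, 6.3]
opening: 0.0251
gripper_force: 50.0
```

carry_out --moves '[{"jaw": 0.015,"dx": 0,"dy": 0,"dz": 0.0025,"yaw": 0},{"jaw": 0.015,"dx": 0,"dy": 0,"dz": 0,"yaw": 0}]'

```text
t: 47.85
tool_pos: [0.5325, -0.1134, 0.0593]
orientation: [-0.206, 3.134, -0.001]
force: [-13.8, 2.6, 28.3]
opening: 0.025
gripper_force: 50.0
```

carry_out --moves '[{"jaw": 0.015,"dx": 0,"dy": 0,"dz": -0.0035,"yaw": 0},{"jaw": 0.06,"dx": 0,"dy": 0,"dz": 0,"yaw": 0},{"jaw": 0.06,"dx": 0,"dy": 0,"dz": 0,"yaw": 0},{"jaw": 0.06,"dx": 0,"dy": 0,"dz": -0.04,"yaw": 0},{"jaw": 0.06,"dx": 0,"dy": 0,"dz": -0.06,"yaw": 0},{"jaw": 0.06,"dx": 0,"dy": 0,"dz": -0.05,"yaw": 0},{"jaw": 0.06,"dx": 0.05,"dy": 0.05,"dz": 0,"yaw": 0},{"jaw": 0.06,"dx": 0,"dy": 0,"dz": 0,"yaw": 0.1745}]' --grip_force 4

```text
t: 48.85
tool_pos: [0.4795, -0.073, 0.2085]
orientation: [-0.071, -3.138, -0.002]
force: [0.8, -0.9, -0.6]
opening: 0.0597
gripper_force: 0.0
```

carry_out --moves '[{"jaw": 0.06,"dx": 0,"dy": 0,"dz": 0,"yaw": 0.1745},{"jaw": 0.06,"dx": 0,"dy": 0,"dz": 0,"yaw": 0.1745},{"jaw": 0.06,"dx": 0,"dy": 0,"dz": 0,"yaw": 0.1745},{"jaw": 0.06,"dx": 0,"dy": 0,"dz": 0,"yaw": 0.1745},{"jaw": 0.06,"dx": 0,"dy": 0,"dz": 0,"yaw": 0.1745},{"jaw": 0.06,"dx": 0,"dy": 0,"dz": 0,"yaw": 0.1745},{"jaw": 0.06,"dx": 0,"dy": 0,"dz": 0,"yaw": 0.1745},{"jaw": 0.06,"dx": 0,"dy": 0,"dz": 0,"yaw": 0.1745}]'

```text
t: 49.85
tool_pos: [0.4824, -0.075, 0.2092]
orientation: [-2.077, -2.356, 0.0]
force: [0.6, -0.6, 0.4]
opening: 0.06
gripper_force: 0.0
```

Run:
```python
from h import *
st();go([.383,.3652,.2],.135,10)
```

```text
t 49.85 p [ 0.4824 -0.075   0.2092] x [-0.125  0.992  0.   ] y [ 0.992  0.125 -0.001] z [-0.001  0.    -1.   ] F [ 0.6 -0.6  0.4] op 0.06 gf 0.0 q [-0.26 -0.17  1.8   0.    1.51 -0.38]
yaw -0.01 d [ 0.4495 -0.0392  0.0095] rows 10 each [ 0.045  -0.0039  0.0009]
```

carry_out --moves '[{"jaw": 0.06,"dx": 0.045,"dy": -0.0039,"dz": 0,"yaw": -0.01},{"jaw": 0.06,"dx": 0.045,"dy": -0.0039,"dz": 0,"yaw": 0},{"jaw": 0.06,"dx": 0.045,"dy": -0.0039,"dz": 0,"yaw": 0},{"jaw": 0.06,"dx": 0.045,"dy": -0.0039,"dz": 0,"yaw": 0},{"jaw": 0.06,"dx": 0.045,"dy": -0.0039,"dz": 0,"yaw": 0},{"jaw": 0.06,"dx": 0.045,"dy": -0.0039,"dz": 0,"yaw": 0},{"jaw": 0.06,"dx": 0.045,"dy": -0.0039,"dz": 0,"yaw": 0},{"jaw": 0.06,"dx": 0.045,"dy": -0.0039,"dz": 0,"yaw": 0}]'

```text
t: 50.85
tool_pos: [0.4007, 0.2785, 0.2094]
orientation: [-2.059, -2.373, 0.0]
force: [1.2, -0.2, 0.2]
opening: 0.0603
gripper_force: 0.0
```

carry_out --moves '[{"jaw": 0.06,"dx": 0.045,"dy": -0.0039,"dz": 0,"yaw": 0},{"jaw": 0.06,"dx": 0.045,"dy": -0.0039,"dz": 0.02,"yaw": 0},{"jaw": 0.06,"dx": 0,"dy": 0,"dz": 0.05,"yaw": 0},{"jaw": 0.06,"dx": 0,"dy": 0,"dz": 0.03,"yaw": 0},{"jaw": 0.06,"dx": 0,"dy": 0,"dz": 0,"yaw": 0},{"jaw": 0.06,"dx": 0,"dy": 0,"dz": 0,"yaw": 0}]'

```text
t: 51.6
tool_pos: [0.3817, 0.3654, 0.111]
orientation: [2.059, 2.372, 0.002]
force: [0.2, 1.0, 0.3]
opening: 0.06
gripper_force: 0.0
```

Run:
```python
from h import *
st();go([.383,.3652,.046],.135)
```

```text
t 51.6 p [0.3817 0.3654 0.111 ] x [-0.14   0.99   0.001] y [0.99  0.14  0.001] z [ 0.001  0.001 -1.   ] F [0.2 1.  0.3] op 0.06 gf 0.0 q [0.67 0.01 1.81 0.   1.32 0.53]
yaw 0.006 d [-0.0005  0.0012  0.065 ] rows 2 each [-0.0002  0.0006  0.0325]
```

carry_out --moves '[{"jaw": 0.06,"dx": 0,"dy": 0.001,"dz": 0.04,"yaw": 0},{"jaw": 0.06,"dx": 0,"dy": 0,"dz": 0.024,"yaw": 0},{"jaw": 0.06,"dx": 0,"dy": 0,"dz": 0,"yaw": 0},{"jaw": 0.025,"dx": 0,"dy": 0,"dz": 0,"yaw": 0},{"jaw": 0.025,"dx": 0,"dy": 0,"dz": 0,"yaw": 0},{"jaw": 0.025,"dx": 0,"dy": 0,"dz": 0,"yaw": 0},{"jaw": 0.025,"dx": 0,"dy": 0,"dz": 0,"yaw": 0},{"jaw": 0.025,"dx": 0,"dy": 0,"dz": 0,"yaw": 0}]'

```text
t: 52.6
tool_pos: [0.383, 0.3657, 0.0466]
orientation: [2.059, 2.372, 0.003]
force: [1.7, -0.2, 4.8]
opening: 0.0338
gripper_force: 4.0
```

carry_out --moves '[{"jaw": 0.055,"dx": 0,"dy": 0,"dz": 0,"yaw": 0},{"jaw": 0.055,"dx": 0,"dy": 0,"dz": 0,"yaw": 0},{"jaw": 0.055,"dx": 0,"dy": 0,"dz": 0,"yaw": -0.1734},{"jaw": 0.055,"dx": 0,"dy": 0,"dz": 0,"yaw": -0.1734},{"jaw": 0.055,"dx": 0,"dy": 0,"dz": 0,"yaw": -0.1734},{"jaw": 0.055,"dx": 0,"dy": 0,"dz": 0,"yaw": -0.1734},{"jaw": 0.055,"dx": 0,"dy": 0,"dz": 0,"yaw": -0.1734},{"jaw": 0.055,"dx": 0,"dy": 0,"dz": 0,"yaw": -0.1734}]'

```text
t: 53.6
tool_pos: [0.3814, 0.3648, 0.045]
orientation: [-0.599, -3.083, 0.002]
force: [-0.1, 1.2, 0.7]
opening: 0.0551
gripper_force: 0.0
```

carry_out --moves '[{"jaw": 0.055,"dx": 0,"dy": 0,"dz": 0,"yaw": -0.1734},{"jaw": 0.055,"dx": 0,"dy": 0,"dz": 0,"yaw": -0.1734},{"jaw": 0.055,"dx": 0,"dy": 0,"dz": 0,"yaw": -0.1734},{"jaw": 0.025,"dx": 0,"dy": 0,"dz": 0,"yaw": 0},{"jaw": 0.025,"dx": 0,"dy": 0,"dz": 0,"yaw": 0},{"jaw": 0.025,"dx": 0,"dy": 0,"dz": 0,"yaw": 0},{"jaw": 0.025,"dx": 0,"dy": 0,"dz": 0,"yaw": 0},{"jaw": 0.025,"dx": 0,"dy": 0,"dz": 0,"yaw": 0}]' --grip_force 10

```text
t: 54.6
tool_pos: [0.3819, 0.3651, 0.0455]
orientation: [0.205, -3.135, 0.0]
force: [-0.2, 0.1, -0.5]
opening: 0.0337
gripper_force: 10.0
```

Run:
```python
from h import *
st();go([.5785,-.1074,.2],.1315+np.pi/2,12)
```

```text
t 54.6 p [0.3819 0.3651 0.0455] x [-0.992 -0.13   0.   ] y [-0.13   0.992 -0.   ] z [-0. -0. -1.] F [-0.2  0.1 -0.5] op 0.0337 gf 9.969870150089264 q [ 0.67  0.09  1.86 -0.    1.19 -1.04]
yaw -0.001 d [-0.1329 -0.4942 -0.1545] rows 12 each [-0.0111 -0.0412 -0.0129]
```

carry_out --moves '[{"jaw": 0.02,"dx": 0,"dy": 0,"dz": 0,"yaw": 0},{"jaw": 0.02,"dx": 0,"dy": 0,"dz": 0,"yaw": 0},{"jaw": 0.02,"dx": 0,"dy": 0,"dz": -0.05,"yaw": 0},{"jaw": 0.02,"dx": 0,"dy": 0,"dz": -0.06,"yaw": 0},{"jaw": 0.02,"dx": 0,"dy": 0,"dz": -0.044,"yaw": 0},{"jaw": 0.02,"dx": -0.0111,"dy": -0.0412,"dz": 0,"yaw": 0},{"jaw": 0.02,"dx": -0.0111,"dy": -0.0412,"dz": 0,"yaw": 0},{"jaw": 0.02,"dx": -0.0111,"dy": -0.0412,"dz": 0,"yaw": 0}]' --grip_force 50

```text
t: 55.6
tool_pos: [0.4316, 0.2459, 0.1999]
orientation: [-0.206, 3.134, 0.0]
force: [0.3, 0.3, -1.1]
opening: 0.0332
gripper_force: 49.9
```

carry_out --moves '[{"jaw": 0.02,"dx": -0.0111,"dy": -0.0412,"dz": 0,"yaw": 0},{"jaw": 0.02,"dx": -0.0111,"dy": -0.0412,"dz": 0,"yaw": 0},{"jaw": 0.02,"dx": -0.0111,"dy": -0.0412,"dz": 0,"yaw": 0},{"jaw": 0.02,"dx": -0.0111,"dy": -0.0412,"dz": 0,"yaw": 0},{"jaw": 0.02,"dx": -0.0111,"dy": -0.0412,"dz": 0,"yaw": 0},{"jaw": 0.02,"dx": -0.0111,"dy": -0.0412,"dz": 0,"yaw": 0},{"jaw": 0.02,"dx": -0.0111,"dy": -0.0412,"dz": 0,"yaw": 0},{"jaw": 0.02,"dx": -0.0111,"dy": -0.0412,"dz": 0,"yaw": 0}]'

```text
t: 56.6
tool_pos: [0.5627, -0.0696, 0.1996]
orientation: [-0.205, 3.135, 0.0]
force: [0.6, 0.0, -0.0]
opening: 0.0334
gripper_force: 49.9
```

carry_out --moves '[{"jaw": 0.02,"dx": -0.0105,"dy": -0.041,"dz": 0,"yaw": 0},{"jaw": 0.02,"dx": 0,"dy": 0,"dz": 0.05,"yaw": 0},{"jaw": 0.02,"dx": 0,"dy": 0,"dz": 0.04,"yaw": 0},{"jaw": 0.02,"dx": 0,"dy": 0,"dz": 0,"yaw": 0},{"jaw": 0.02,"dx": 0,"dy": 0,"dz": 0,"yaw": 0},{"jaw": 0.02,"dx": 0,"dy": 0,"dz": 0,"yaw": 0},{"jaw": 0.02,"dx": 0,"dy": 0,"dz": 0,"yaw": 0}]'

```text
t: 57.48
tool_pos: [0.5792, -0.1077, 0.1116]
orientation: [-0.206, 3.132, -0.002]
force: [-0.1, -0.5, -1.6]
opening: 0.0334
gripper_force: 49.9
```

Run:
```python
from h import *
st();go([.578,-.1072,.1],.1315+np.pi/2)
```

```text
t 57.48 p [ 0.5792 -0.1077  0.1116] x [-0.991 -0.131 -0.003] y [-0.131  0.991 -0.001] z [ 0.003 -0.001 -1.   ] F [-0.1 -0.5 -1.6] op 0.0334 gf 49.94183957576752 q [-0.27  0.17  1.64 -0.    1.33 -1.97]
yaw -0.0 d [0.0012 0.0007 0.0116] rows 1 each [0.0012 0.0007 0.0116]
```

carry_out --moves '[{"jaw": 0.02,"dx": 0,"dy": 0,"dz": 0.006,"yaw": 0},{"jaw": 0.02,"dx": 0,"dy": 0,"dz": 0.005,"yaw": 0},{"jaw": 0.02,"dx": 0,"dy": 0,"dz": 0,"yaw": 0}]'

```text
t: 57.85
tool_pos: [0.5774, -0.1073, 0.0976]
orientation: [0.205, -3.133, -0.001]
force: [-1.1, -0.1, -1.7]
opening: 0.0331
gripper_force: 49.9
```

Run:
```python
from h import *
st();go([.578,-.1072,.1],.1315+np.pi/2)
```

```text
t 57.85 p [ 0.5774 -0.1073  0.0976] x [-0.991 -0.131  0.002] y [-0.131  0.991  0.001] z [-0.002  0.    -1.   ] F [-1.1 -0.1 -1.7] op 0.0331 gf 49.9418967962265 q [-0.27  0.19  1.65  0.    1.3  -1.97]
yaw -0.001 d [-0.0007  0.     -0.0024] rows 1 each [-0.0007  0.     -0.0024]
```

carry_out --moves '[{"jaw": 0.02,"dx": -0.0005,"dy": 0,"dz": 0.004,"yaw": 0},{"jaw": 0.02,"dx": 0,"dy": 0,"dz": 0.004,"yaw": 0},{"jaw": 0.02,"dx": 0,"dy": 0,"dz": 0,"yaw": 0}]'

```text
t: 58.22
tool_pos: [0.5781, -0.1074, 0.09]
orientation: [0.205, -3.134, -0.0]
force: [-0.1, 0.7, -1.3]
opening: 0.0332
gripper_force: 49.9
```

carry_out --moves '[{"jaw": 0.02,"dx": 0,"dy": 0,"dz": 0.003,"yaw": 0},{"jaw": 0.02,"dx": 0,"dy": 0,"dz": 0,"yaw": 0}]'

```text
t: 58.48
tool_pos: [0.5783, -0.1075, 0.0873]
orientation: [0.205, -3.134, 0.0]
force: [-1.6, -0.9, -3.0]
opening: 0.0334
gripper_force: 49.9
```

Entered freely. Continuing down.

carry_out --moves '[{"jaw": 0.02,"dx": 0,"dy": 0,"dz": 0.006,"yaw": 0},{"jaw": 0.02,"dx": 0,"dy": 0,"dz": 0.006,"yaw": 0},{"jaw": 0.02,"dx": 0,"dy": 0,"dz": 0.005,"yaw": 0},{"jaw": 0.02,"dx": 0,"dy": 0,"dz": 0,"yaw": 0}]'

```text
t: 58.98
tool_pos: [0.5782, -0.1074, 0.0698]
orientation: [0.205, -3.134, -0.0]
force: [-0.7, -0.4, -2.2]
opening: 0.0334
gripper_force: 49.9
```

carry_out --moves '[{"jaw": 0.02,"dx": 0,"dy": 0,"dz": 0.004,"yaw": 0},{"jaw": 0.02,"dx": 0,"dy": 0,"dz": 0.003,"yaw": 0},{"jaw": 0.02,"dx": 0,"dy": 0,"dz": 0,"yaw": 0}]'

```text
t: 59.35
tool_pos: [0.5778, -0.1078, 0.0643]
orientation: [0.205, -3.133, 0.001]
force: [-7.6, -2.6, 2.1]
opening: 0.0328
gripper_force: 50.0
```

carry_out --moves '[{"jaw": 0.02,"dx": 0,"dy": 0,"dz": 0.003,"yaw": 0},{"jaw": 0.02,"dx": 0,"dy": 0,"dz": 0.002,"yaw": 0},{"jaw": 0.02,"dx": 0,"dy": 0,"dz": 0,"yaw": 0}]'

```text
t: 59.72
tool_pos: [0.5777, -0.1077, 0.0595]
orientation: [0.205, -3.133, 0.0]
force: [-10.5, -1.2, 10.0]
opening: 0.0329
gripper_force: 50.0
```

carry_out --moves '[{"jaw": 0.02,"dx": 0,"dy": 0,"dz": 0.001,"yaw": 0},{"jaw": 0.02,"dx": 0,"dy": 0,"dz": 0,"yaw": 0}]'

```text
t: 59.98
tool_pos: [0.5776, -0.1077, 0.0594]
orientation: [0.206, -3.133, 0.001]
force: [-15.1, -0.6, 19.0]
opening: 0.0331
gripper_force: 50.0
```

carry_out --moves '[{"jaw": 0.02,"dx": 0.001,"dy": 0,"dz": 0.0015,"yaw": 0},{"jaw": 0.02,"dx": 0,"dy": 0,"dz": 0,"yaw": 0}]'

```text
t: 60.22
tool_pos: [0.5777, -0.1078, 0.0593]
orientation: [-0.206, 3.135, -0.001]
force: [-16.1, 2.6, 25.9]
opening: 0.033
gripper_force: 50.0
```

carry_out --moves '[{"jaw": 0.02,"dx": 0,"dy": 0,"dz": -0.003,"yaw": 0},{"jaw": 0.055,"dx": 0,"dy": 0,"dz": 0,"yaw": 0},{"jaw": 0.055,"dx": 0,"dy": 0,"dz": 0,"yaw": 0},{"jaw": 0.055,"dx": 0,"dy": 0,"dz": -0.04,"yaw": 0},{"jaw": 0.055,"dx": 0,"dy": 0,"dz": -0.06,"yaw": 0},{"jaw": 0.055,"dx": 0,"dy": 0,"dz": -0.05,"yaw": 0},{"jaw": 0.055,"dx": 0.05,"dy": 0.05,"dz": 0,"yaw": 0},{"jaw": 0.055,"dx": 0.05,"dy": 0.05,"dz": 0,"yaw": 0}]'

```text
t: 61.22
tool_pos: [0.4783, -0.0308, 0.21]
orientation: [-0.204, 3.133, 0.0]
force: [-0.3, 0.9, 0.6]
opening: 0.0548
gripper_force: 0.0
```

carry_out --moves '[{"jaw": 0.055,"dx": 0.05,"dy": 0.05,"dz": 0,"yaw": 0},{"jaw": 0.055,"dx": 0.02,"dy": 0.05,"dz": 0,"yaw": 0},{"jaw": 0.055,"dx": 0,"dy": 0.05,"dz": 0,"yaw": 0},{"jaw": 0.055,"dx": 0,"dy": 0.05,"dz": 0,"yaw": 0},{"jaw": 0.055,"dx": 0,"dy": 0,"dz": 0,"yaw": 0}]'

```text
t: 61.85
tool_pos: [0.3887, 0.1557, 0.2093]
orientation: [-0.214, 3.134, 0.002]
force: [0.1, -0.8, 0.8]
opening: 0.0551
gripper_force: 0.0
```

Run:
```python
from h import *
st()
snap('side','f1.png',(290,170,450,310),4);a=cv2.imread('pics/f1.png')
snap('top','f2.png',(300,130,460,260),4)
```

```text
t 61.85 p [0.3887 0.1557 0.2093] x [-0.991 -0.136 -0.001] y [-0.136  0.991  0.001] z [ 0.001  0.001 -1.   ] F [ 0.1 -0.8  0.8] op 0.0551 gf 0.0 q [ 0.26 -0.38  1.97  0.    1.55 -1.45]
```

View pics/f1.png

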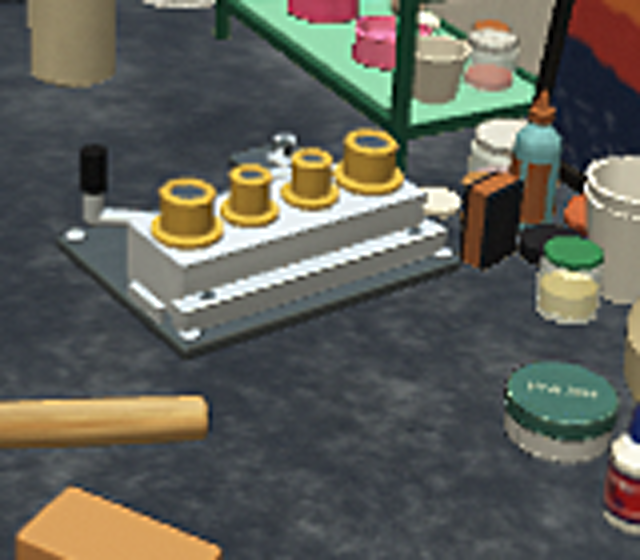

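All four bushings sit flush at (188,212), (250,195), (311,177) and (369,160). The block is flat against the bar, the arm bears on it with the knob at (93,175), and the tin, glue bottle and sanding block haven't moved.

```bash
python3 -c "
from plant import *
print(close_job())"
```

```text
the job is handed in; nothing more can be done
None
```

The job is handed in: the block is clamped against the fixed edge, all four bushings are pressed flush in bores of their own size, and the tin, sanding block and glue bottle were not disturbed.

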